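# Put the big grinding balls away in the carousel store

## Task

Put the two big grinding balls that lie in the steel scoop away in the carousel store, with the one other of their size. Turn the drum under the clear cover (by the black knob on top) until the compartment that holds a single ball as big as these (40 mm) is squarely under the chute, then lift the scoop with both balls in it and tip them into the chute, so that they drop into that compartment. Lay the empty scoop back on the bench the right way up, let go of it, and leave everything else where it stands.

Things in the scene. Friction and masses are not known exactly. Their poses are not given: they have to be found in the camera images.
- carousel: Fixed store: grey square base 280 x 280 mm, clear cover of that size 85 to 89 mm above the bench on four pillars, aluminium chute standing out over its -y side. Origin on the bench on the drum's axis; z up; -y points from the axis along the chute, which ends 230 mm out. Highest point 188 mm. Closed but for the chute: balls get into the drum only through it.
- drum (a joint): Angle of the white drum (264 mm across, under the cover), rad, counter-clockwise from above. 0 (or a whole turn, 6.283): big-ball compartment exactly under the chute; starts at 1.1 to 5.2. Turns either way past a full turn without a stop, stays where left (friction 0.08 N m). Four quarter compartments, each with fixed balls of one size: one 40 mm; five 25 mm; seven 20 mm; ten 15 mm.
- knob_grip (a point): Where to grip the drum's black bar knob, on the drum's axis 170 mm above the bench. The bar is 66 mm long along this point's x, 16 mm thick along y, from 151 to 183 mm above the bench; x and y turn with the drum, z up. The nearest fixed part is the chute's stop wall, 59 mm from the axis and 140 mm high.
- big_bin (a point): Middle of the big-ball compartment, on its floor (22 mm above the bench; walls to 70 mm), 91 mm from the drum's axis. Its x and y axes lie along the compartment's two dividers and point outwards, z up; the dividers' faces are at x = -62 mm and y = -62 mm here. Its one fixed 40 mm ball lies 103 mm from the axis near a divider.
- outlet (a point): Middle of the chute's lower opening (60 mm wide, 62 mm long) at the height of the cover, fixed to the carousel, 91 mm from the drum's axis along the carousel's -y.
- chute_mouth (a point): Middle of the chute's open mouth at rim height, 185 mm above the bench, 172 mm from the drum's axis; axes as the carousel's. The mouth is 105 mm long along y, 60 mm wide near the axis and 105 mm at the outer end; its floor, about 60 mm below the rim at the middle, slopes down 34 degrees towards the axis. Sheets 2.5 mm thick.
- scoop: Loose steel trough scoop, 0.2 kg. Origin under the trough's middle; x forward to the open lip, y left, z up (upright as it lies). Trough x = -60 to +62 mm, inner width 46 mm; floor rises 8 degrees to the lip, so balls stay at the back while level; closed back, side walls 40 mm high (28 at the lip). Tipped nose-down 35 to 45 degrees the balls roll out.
- scoop_grip (a point): Point at which to grip the scoop's straight black handle, 105 mm behind the scoop's origin and 44 mm above its underside; axes as the scoop's. The handle runs along x from 72 to 166 mm behind the scoop's origin, 16 mm wide (y), 20 mm high (z), parallel to the bench.
- scoop_lip (a point): Middle of the scoop's front lip, 62 mm ahead of its origin and 21 mm above its underside.
- scoop_trough (a point): Point in the scoop's trough 18 mm behind its origin and 30 mm above its underside, between the two balls as they lie.
- ball_1_center (a point): Centre of the rear ball in the scoop: smooth dark grey ceramic grinding ball, 40 mm across, about 105 g, loose.
- ball_2_center (a point): Centre of the front ball in the scoop, same as the other.
- amber_bottle: Bystander: brown bottle with black cap, 63 x 63 x 125 mm, origin under its middle, loose.
- clear_bottle: Bystander: small white bottle with blue cap, 53 x 53 x 95 mm, origin under its middle, loose.
- beaker_r: Bystander: glass beaker, 67 x 67 x 80 mm, origin under its middle, loose.
- tape_roll: Bystander: roll of tape lying flat, 65 x 65 x 20 mm, origin under its middle, loose.
- note_block: Bystander: block of green notes, 70 x 70 x 10 mm, origin under its middle, loose.
- marker: Bystander: marker pen, 14 x 132 x 14 mm along its y, origin under its middle, loose.
- ball_1: The rear ball itself; its origin is on its surface and turns with it, so use the centre point.
- ball_2: The front ball itself; its origin is on its surface and turns with it, so use the centre point.
There are look-alikes about, which are no part of the job. What is shaped like the scoop but blue is not meant.

How it is judged:
By the outcome, as a careful person would: the job done as asked, in the order asked, and still so for the second after the job is handed in, with the robot touching nothing.
It also fails if it takes over 72 s, if anything falls off the work surface, if the arm or the gripper's body presses on something with over 40 N, if the wrist force passes 120 N, or if a joint passes its speed limit or range.

## Robot

A 7-joint arm with a two-finger parallel gripper is mounted at the origin on a cart in front of the work surface, level with it; the furniture and walls round the work are solid. World frame = base frame: x ahead of the robot, y to its left, z up, the work surface at z = 0. Lengths are in m, angles in degrees, forces in N, time in s.
With the tool pointing down it reaches from about 0.425 to 0.8 m from the base axis. Payload 8.3 kg.
Tool frame: the origin (TCP) lies between the finger pads; the fingertips stand 8 mm ahead of it and the grasp point (between the pads) lies 11 mm behind it (ctrl.tip_extent is the z of the fingertips in the tool frame, in m); z points along the fingers, y is the direction in which the jaws open and shut (so a half turn about z gives the same grasp; the last joint's range is limited). The gripper opens to 85 mm and grips with 20 to 120 N. Pads are 22 mm wide; open, the fingers measure 114 mm over their backs; the gripper's body (76 mm by 85 mm) begins 54 mm behind the grasp point. The pads swing forward as they close: fully open they stand 13 mm farther back than shut.
Start: joints at [-75.797, 21.967, 0.94, 78.501, -0.361, 79.538, -2.664], TCP at [0.191, 0.595, 0.239] pointing down, gripper open.
Joint ranges: [-169.22, 169.22], [-14.56, 117.87], [-87.37, 89.26], [10.42, 133.3], [-82.24, 262.24], [0.94, 117.77], [-172.7, 172.7]. Speed limits (degrees/s): [136.94, 136.94, 172.46, 172.46, 180, 180, 180].

## Interface

Orientations are given as [roll, pitch, yaw] about the fixed x, y, z axes, in that order (R = Rz(yaw) Ry(pitch) Rx(roll)).
In Python, from workcell import telemetry, cams, ctrl gives the robot as it stands.
- The arm moves only by the tool play_rows, never from a script. Its argument "rows" is a list of rows, each an object with "claw": the opening, from 0 (shut) to 1 (fully open); "travel": the shift along the world's x, y, z in mm, a list of three; "delta_rot": the turn, a rotation vector about the world's x, y, z in units of 8 degrees (1.0 is 8 degrees), a list of three. A call has exactly 10 rows; each row is the pose to reach, as a shift and turn from the pose commanded when the call began; what a row does not reach only later rows make up. A row lasts 1/10 s, in which the tool goes at most 50 mm and 8.59 degrees, less where a joint would pass 70% of its speed; a pose out of reach is approached as far as the arm can. A call with a gripper value outside its range is refused whole. The fingers move at their own pace and stop on an object; "force" is the grip in N (left out, the last holds). Time passes only in rows, so rows that repeat a pose let the fingers close, or fill a call up. It gives the time, the measured TCP pose, the force and the opening at its end, in the units of the state.
- telemetry.state(): the state, without advancing time (a new reading comes with each control period).
- cams.capture(name): name is "side" or "top" or "wrist"; returns the picture (480x640x3 uint8, red, green, blue); there is no depth.
- cams.calibration(name): a dict with "vfov" (degrees; the focal length in pixels is half the picture's height over the tangent of half this angle, whatever the lens; pixels are square), "cx", "cy" (the principal point, pixels), "origin" and "orientation" of the camera in the world. Camera axes: x right, y down, z forward; pixel columns grow to the right and rows downward; lengths in m; the calibration is good to about 2 mm. The wrist camera is an equidistant fisheye: a pixel r from the principal point sees the ray r / f radians off the axis. A picture is of the moment at which its call begins: read the wrist's pose just before it. calibration takes no time and is no camera call; for the wrist camera it gives the pose at the moment of the call.
- ctrl.close_job(): hands the job in, once; it reports no verdict.
The state is a dict: "t": time; "joints": joint angles; "dq": joint speeds; "joint_torque": joint torques, N m; "eef_pos": TCP position; "eef_rot": TCP orientation; "ft_force": force on the tool from outside, world axes, zero at the start; "torque": the same for the moment, N m; "grip_width": finger opening in m.
Only numpy, scipy, OpenCV 4.12 (cv2) and the standard library are available. Lean on these libraries where they do the work, as an engineer would, in place of code of your own. Each camera call takes 0.05 s, during which the arm holds its last target.

## Working session

There is one attempt and no reset: what is moved stays moved. The work goes in short steps, Python scripts to look and compute and a tool call to move; the robot and the scene stay as the last step left them, time stands still between calls to the robot, and variables do not carry over. Pictures are saved under pics/ and viewed, and the job is handed in when it is done.

Besides the shell and the picture viewer there is one more tool, called after "Emit:" in YAML: its name, and indented under it one key for each argument. play_rows: Moves the arm, as the interface text tells. Its arguments: {"type":"object","properties":{"rows":{"type":"array"},"force":{"type":"number"}},"required":["rows"]}

```bash
mkdir -p pics; ls; python3 - <<'E'
from workcell import telemetry, cams, ctrl
import cv2
print(telemetry.state()); print(ctrl.tip_extent)
for n in ("side","top","wrist"):
    print(n,cams.calibration(n))
    im=cams.capture(n); cv2.imwrite(f"pics/{n}0.png",im[:,:,::-1])
E
```

```text
pics
{'t': 0.0, 'joints': array([-75.79509019,  22.0142796 ,   0.93799763,  78.56334136,
        -0.36167928,  79.53726239,  -2.66394909]), 'dq': array([-0.0942617 ,  0.02676828,  0.00393605, -0.00076933,  0.07074919,
       -0.15434056, -0.02417425]), 'joint_torque': array([ 4.55703012e-04, -6.27603221e+01,  8.44750889e-01, -3.71836674e+01,
        1.67208910e-02,  1.41670604e-02,  6.58296415e-06]), 'eef_pos': array([0.19095947, 0.59459031, 0.23827333]), 'eef_rot': array([-1.79887924e+02,  1.25721874e-03,  1.62195151e+02]), 'ft_force': array([ 0.00730103, -0.10909688, -0.7455538 ]), 'torque': array([-0.05195794,  0.02912776,  0.01103299]), 'grip_width': 0.08537488228906252}
0.008
side {'vfov': 47.786843675138996, 'cx': 325.02672428183564, 'cy': 240.97855982924168, 'origin': array([-0.15509527, -1.29520165,  1.17484203]), 'orientation': array([-128.5244838 ,    0.90040015,  -32.60843899])}
top {'vfov': 47.09549921490727, 'cx': 327.13799167198573, 'cy': 233.9786629296762, 'origin': array([ 0.27692236, -0.17055524,  1.82745747]), 'orientation': array([-171.2296915 ,    0.56957773,  -89.43993325])}
wrist {'vfov': 65.70646984690485, 'cx': 328.1908178458572, 'cy': 244.12470564974356, 'origin': array([0.12507924, 0.61633422, 0.3731592 ]), 'orientation': array([1.63906126e+02, 8.05533304e-02, 7.21657934e+01])}
```

View pics/top0.png

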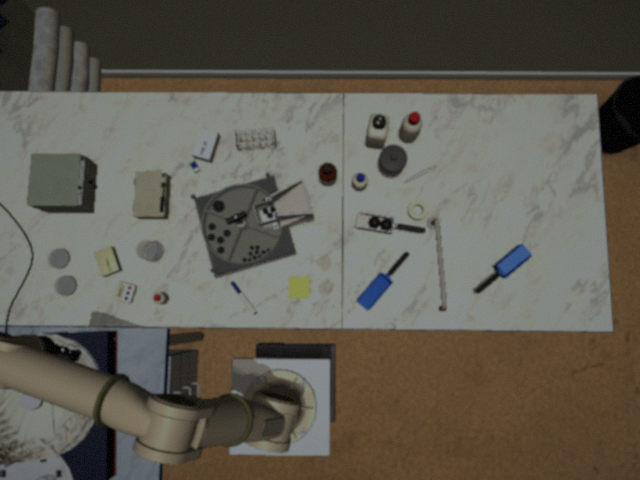

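View pics/side0.png

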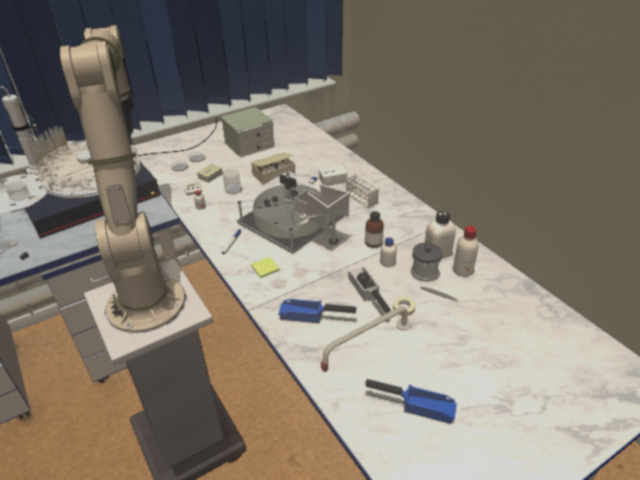

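View pics/wrist0.png

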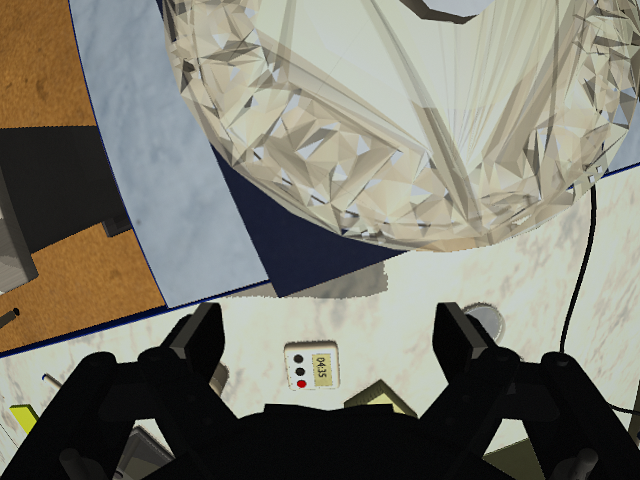

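```bash
cat > h.py <<'E'
from workcell import telemetry, cams, ctrl
import numpy as np, cv2
from scipy.spatial.transform import Rotation as R
def cal(n):
    c=cams.calibration(n); c['f']=240/np.tan(np.radians(c['vfov']/2)); c['R']=R.from_euler('xyz',c['orientation'],degrees=True).as_matrix(); return c
def ray(c,u,v,fish=False):
    x=(u-c['cx'])/c['f'];y=(v-c['cy'])/c['f']
    if fish:
        r=np.hypot(x,y); d=np.array([np.sin(r)*x/r,np.sin(r)*y/r,np.cos(r)]) if r>0 else np.array([0,0,1.])
    else: d=np.array([x,y,1.])
    d=c['R']@d; return d/np.linalg.norm(d)
def onplane(c,u,v,z,fish=False):
    d=ray(c,u,v,fish); return c['origin']+d*(z-c['origin'][2])/d[2]
def proj(c,p,fish=False):
    d=c['R'].T@(np.asarray(p)-c['origin'])
    if fish:
        r=np.hypot(d[0],d[1]); th=np.arctan2(r,d[2]); return c['cx']+c['f']*th*d[0]/r, c['cy']+c['f']*th*d[1]/r
    return c['cx']+c['f']*d[0]/d[2], c['cy']+c['f']*d[1]/d[2]
def tri(c1,p1,c2,p2):
    d1=ray(c1,*p1);d2=ray(c2,*p2)
    A=np.stack([d1,-d2],1); s=np.linalg.lstsq(A,c2['origin']-c1['origin'],rcond=None)[0]
    a=c1['origin']+s[0]*d1;b=c2['origin']+s[1]*d2
    return (a+b)/2,np.linalg.norm(a-b)
E
python3 - <<'E'
import cv2
im=cv2.imread('pics/top0.png')
def crop(im,x0,y0,w,h,s,n):
    cv2.imwrite(n,cv2.resize(im[y0:y0+h,x0:x0+w],None,fx=s,fy=s,interpolation=cv2.INTER_CUBIC))
crop(im,185,165,133,100,6,'pics/topc.png')
crop(im,340,140,120,90+50,4,'pics/tops.png')
im=cv2.imread('pics/side0.png')
crop(im,230,160,130,95,6,'pics/sidec.png')
crop(im,330,200,130,140,4,'pics/sides.png')
E
```

```text
(no output)
```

View pics/topc.png

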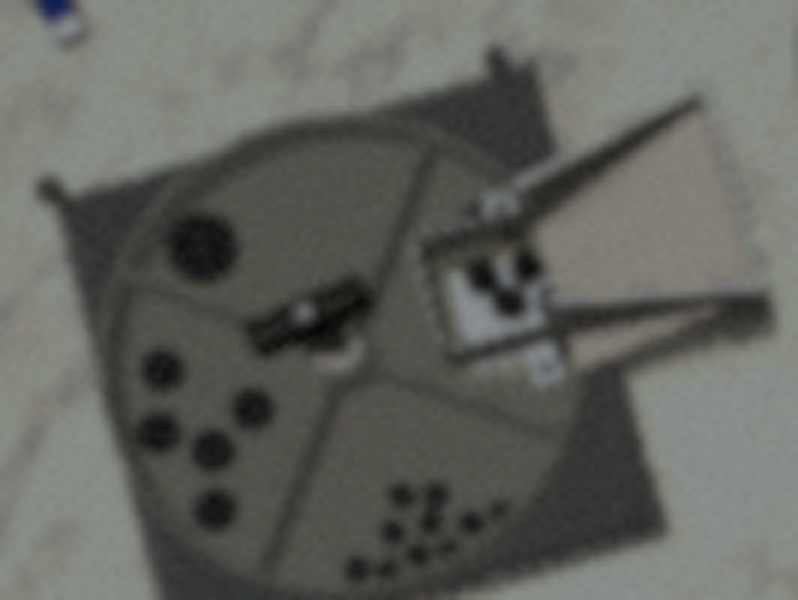

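View pics/tops.png

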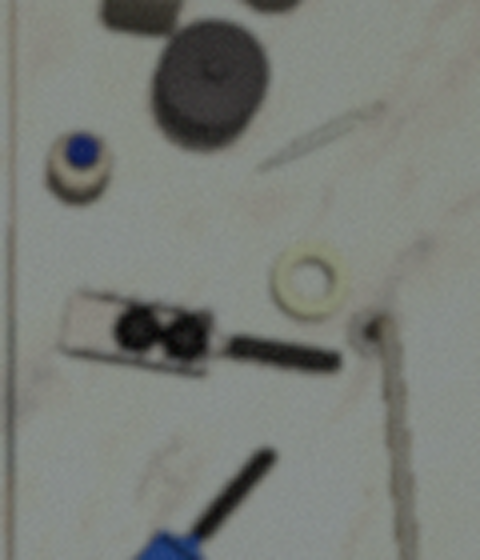

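View pics/sidec.png

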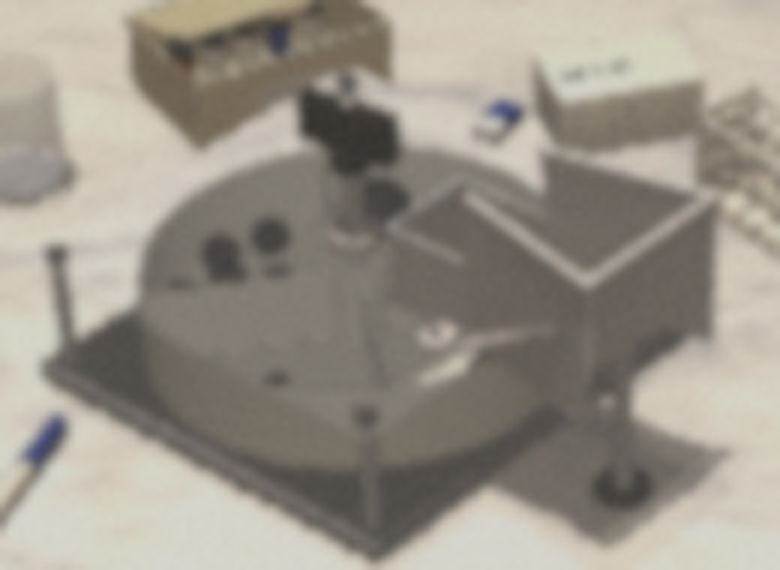

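View pics/sides.png

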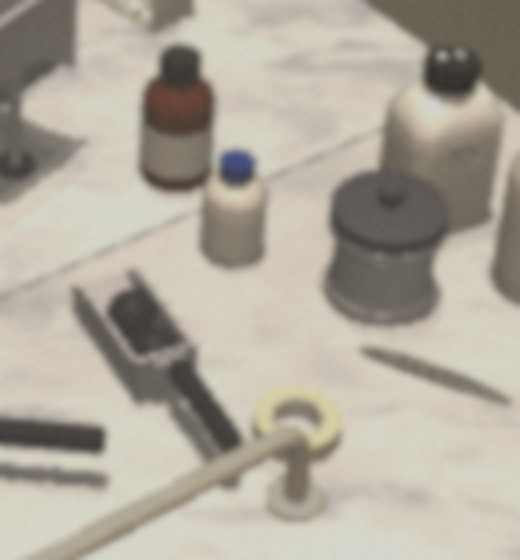

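```bash
python3 - <<'E'
from h import *
np.set_printoptions(precision=4,suppress=True)
T=cal('top');S=cal('side')
t=lambda x,y:(185+x/6-.4,165+y/6-.4)
s=lambda x,y:(230+x/6-.4,160+y/6-.4)
print('knob',tri(T,t(304,313),S,s(347,82)), onplane(T,*t(304,313),.183))
for a,b in [((700,100),(712,200)),((770,300),(588,280)),((700,100),(588,280)),((770,300),(712,200))]:
    print('rim',tri(T,t(*a),S,s(*b)),onplane(T,*t(*a),.185))
print('rim inner?',[onplane(T,*t(*a),.185) for a in [(500,200),(550,345)]])
print('pillars',[onplane(T,*t(*a),.087) for a in [(500,60),(45,190)]],[onplane(S,*s(*a),.089) for a in [(57,255),(367,418)]])
print('base corners',[onplane(T,*t(*a),.01) for a in [(540,62),(668,533),(60,195)]],[onplane(S,*s(*a),.01) for a in [(48,365),(378,555)]])
t2=lambda x,y:(340+x/4-.4,140+y/4-.4)
s2=lambda x,y:(330+x/4-.4,200+y/4-.4)
for n,p,z in [('ball f',(140,327),.035),('ball r',(184,336),.035),('handle front',(232,346),.054),('handle end',(341,361),.054),('lip L',(82,292),.049),('lipR',(62,350),.049),('backL',(211,317),.04),('backR',(206,373),.04)]:
    print(n,onplane(T,*t2(*p),z))
print('handle end side',onplane(S,*s2(235,450),.054), 'hf',onplane(S,*s2(180,365),.054))
print('faucet', tri(T,t2(378,325),S,s2(297,435)), 'tip')
print('faucet tip',tri(T,(443,308),S,(324.5,363)), 'base', onplane(S,*s2(297,500),0),onplane(T,433,222,0))
print('amber',onplane(T,328,172,.125),'clear',onplane(T,*t2(82,150),.095),'tape',onplane(T,*t2(308,282),.02))
E
```

```text
knob (array([0.5791, 0.1232, 0.2057]), np.float64(0.0046962839442140246)) [0.5811 0.1282 0.183 ]
rim (array([ 0.695 , -0.0727,  0.1897]), np.float64(0.007058123268582665)) [ 0.6929 -0.0709  0.185 ]
rim (array([ 0.5901, -0.1102,  0.199 ]), np.float64(0.007448075969359975)) [ 0.5893 -0.1081  0.185 ]
rim (array([ 0.6692, -0.0552,  0.1485]), np.float64(0.0697852254860944)) [ 0.6929 -0.0709  0.185 ]
rim (array([ 0.6129, -0.1291,  0.2441]), np.float64(0.07818660015186744)) [ 0.5893 -0.1081  0.185 ]
rim inner? [array([0.64 , 0.03 , 0.185]), array([0.5653, 0.0028, 0.185 ])]
pillars [array([0.7393, 0.044 , 0.087 ]), array([0.6653, 0.2881, 0.087 ])] [array([0.4312, 0.2195, 0.089 ]), array([ 0.5048, -0.0214,  0.089 ])]
base corners [array([0.7587, 0.0308, 0.01  ]), array([ 0.4909, -0.0467,  0.01  ]), array([0.6797, 0.2998, 0.01  ])] [array([0.418 , 0.2253, 0.01  ]), array([ 0.4947, -0.0427,  0.01  ])]
ball f [ 0.5968 -0.3064  0.035 ]
ball r [ 0.5895 -0.3426  0.035 ]
handle front [ 0.5782 -0.3798  0.054 ]
handle end [ 0.5666 -0.4683  0.054 ]
lip L [ 0.6231 -0.2578  0.049 ]
lipR [ 0.5747 -0.2415  0.049 ]
backL [ 0.6047 -0.3644  0.04  ]
backR [ 0.558 -0.36   0.04 ]
handle end side [ 0.5636 -0.4733  0.054 ] hf [ 0.5832 -0.3819  0.054 ]
faucet (array([ 0.5959, -0.4972,  0.0705]), np.float64(0.005036217034234213)) tip
faucet tip (array([ 0.3155, -0.5229,  0.0495]), np.float64(0.0014049116110501296)) base [ 0.605  -0.4982  0.    ] [ 0.6024 -0.5052  0.    ]
amber [ 0.7391 -0.1519  0.125 ] clear [ 0.731  -0.2555  0.095 ] tape [ 0.6387 -0.4477  0.02  ]
```

Emit:
play_rows:
  rows:
    - {"claw": 1,"travel": [5,-5,20],"delta_rot": [0,0,-0.1]}
    - {"claw": 1,"travel": [20,-20,45],"delta_rot": [0,0,-0.4]}
    - {"claw": 1,"travel": [40,-45,65],"delta_rot": [0,0,-0.8]}
    - {"claw": 1,"travel": [65,-75,80],"delta_rot": [0,0,-1.2]}
    - {"claw": 1,"travel": [95,-110,85],"delta_rot": [0,0,-1.6]}
    - {"claw": 1,"travel": [125,-145,85],"delta_rot": [0,0,-2.0]}
    - {"claw": 1,"travel": [155,-180,85],"delta_rot": [0,0,-2.4]}
    - {"claw": 1,"travel": [185,-215,85],"delta_rot": [0,0,-2.8]}
    - {"claw": 1,"travel": [215,-250,85],"delta_rot": [0,0,-3.2]}
    - {"claw": 1,"travel": [245,-285,85],"delta_rot": [0,0,-3.6]}

```text
t: 1.15
eef_pos: [0.4369, 0.3084, 0.3242]
eef_rot: [-180.0, -0.0, 133.3]
ft_force: [0.4, 0.4, -0.2]
grip_width: 0.0855
```

Emit:
play_rows:
  rows:
    - {"claw": 1,"travel": [30,-35,0],"delta_rot": [0,0,-0.4]}
    - {"claw": 1,"travel": [60,-70,0],"delta_rot": [0,0,-0.8]}
    - {"claw": 0.8,"travel": [90,-110,0],"delta_rot": [0,0,-1.2]}
    - {"claw": 0.7,"travel": [120,-145,0],"delta_rot": [0,0,-1.6]}
    - {"claw": 0.6,"travel": [137,-167,0],"delta_rot": [0,0,-2.0]}
    - {"claw": 0.6,"travel": [145,-178,0],"delta_rot": [0,0,-2.2]}
    - {"claw": 0.6,"travel": [147,-181,0],"delta_rot": [0,0,-2.23]}
    - {"claw": 0.6,"travel": [147,-181,0],"delta_rot": [0,0,-2.23]}
    - {"claw": 0.6,"travel": [147,-181,0],"delta_rot": [0,0,-2.23]}
    - {"claw": 0.6,"travel": [147,-181,0],"delta_rot": [0,0,-2.23]}

```text
t: 2.15
eef_pos: [0.5824, 0.131, 0.3244]
eef_rot: [180.0, -0.1, 115.8]
ft_force: [-0.1, 0.1, -0.5]
grip_width: 0.0517
```

```bash
python3 - <<'E'
from h import *
import pickle
s=telemetry.state(); c=cal('wrist'); im=cams.capture('wrist')
pickle.dump((s,c,im),open('w1.pkl','wb')); cv2.imwrite('pics/w1.png',im[:,:,::-1])
print(s['t'],s['eef_pos'],s['eef_rot'],s['joints'],s['grip_width'])
E
```

```text
2.15 [0.58239935 0.1310041  0.32439725] [ 1.79988463e+02 -5.32656451e-02  1.15751443e+02] [-36.157344    18.14754436  27.78582805  75.20512699  -8.40531701
  88.64252537  16.39296643] 0.05170236800318349
```

View pics/w1.png

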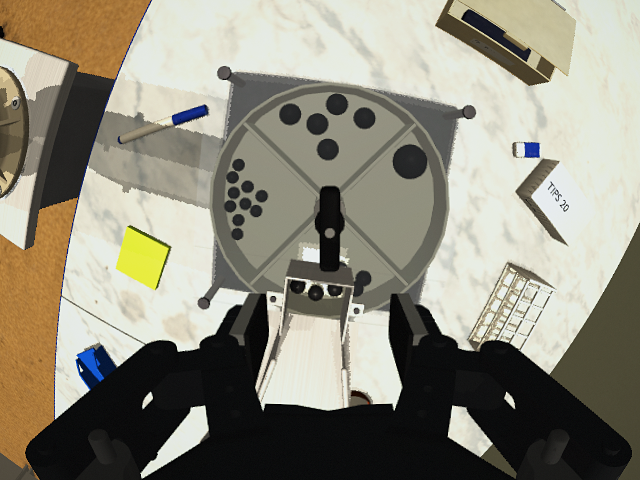

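```bash
python3 - <<'E'
from h import *
import pickle
np.set_printoptions(precision=4,suppress=True)
s,c,im=pickle.load(open('w1.pkl','rb'))
P=lambda u,v,z:onplane(c,u,v,z,True)
print('knob dot',P(330,233,.183),'ends',P(330,186.5,.183),P(330,270,.183))
pil=[P(224,73,.09),P(469,112,.09),P(205,303,.09)]
print('pillars',pil, 'ctr',(pil[1]+pil[2])/2)
bc=[P(230,73,.0),P(215,292,.0)];print('base c',bc)
# dividers at z .07
d=[P(*q,.07) for q in [(247,125),(411,126),(425,288),(246,285)]]
print('div',d); 
for a,b in [(0,2),(1,3)]:
    v=d[b]-d[a]; print(np.degrees(np.arctan2(v[1],v[0])))
print('bigball',P(409,161,.04))
# chute walls inner edges / opening corners
for q in [(290,263),(352,266),(285,300),(350,312)]: print('ch',P(*q,.14))
cv2.imwrite('pics/w1c.png',cv2.resize(im[60:320,190:480,::-1],None,fx=2.7,fy=2.3,interpolation=cv2.INTER_CUBIC))
E
```

```text
knob dot [0.5848 0.1314 0.183 ] ends [0.5692 0.1637 0.183 ] [0.598  0.1042 0.183 ]
pillars [array([0.4279, 0.2139, 0.09  ]), array([0.6678, 0.2879, 0.09  ]), array([ 0.5031, -0.0249,  0.09  ])] ctr [0.5854 0.1315 0.09  ]
base c [array([0.4047, 0.2215, 0.    ]), array([ 0.4987, -0.0551,  0.    ])]
div [array([0.4687, 0.1735, 0.07  ]), array([0.6238, 0.2471, 0.07  ]), array([0.7258, 0.0945, 0.07  ]), array([0.5376, 0.0085, 0.07  ])]
-17.069025009732837
-109.85242413344601
bigball [0.6454 0.2143 0.04  ]
ch [0.5692 0.0804 0.14  ]
ch [0.6214 0.1024 0.14  ]
ch [0.5799 0.0443 0.14  ]
ch [0.6409 0.0599 0.14  ]
```

View pics/w1c.png

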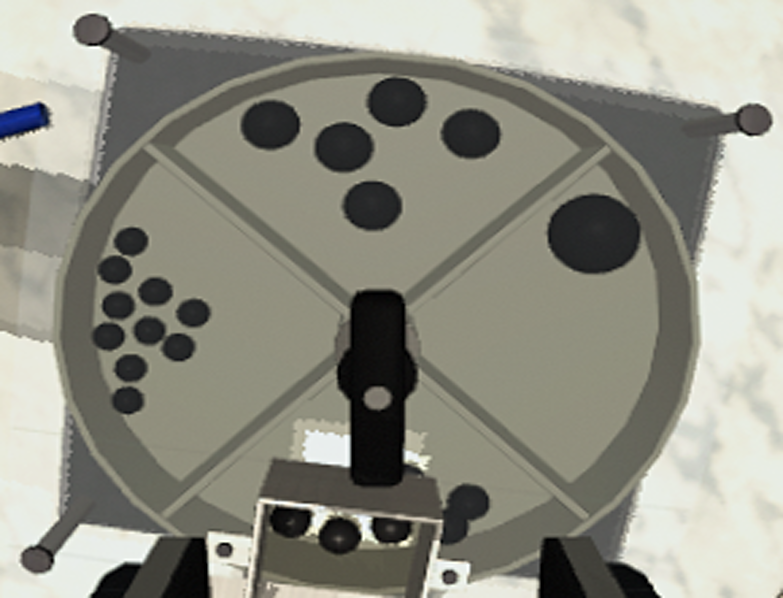

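Emit:
play_rows:
  rows:
    - {"claw": 0.6,"travel": [1,0,-10],"delta_rot": [0,0,0]}
    - {"claw": 0.6,"travel": [2,0,-35],"delta_rot": [0,0,0]}
    - {"claw": 0.6,"travel": [3,0,-65],"delta_rot": [0,0,0]}
    - {"claw": 0.6,"travel": [3,0,-95],"delta_rot": [0,0,0]}
    - {"claw": 0.6,"travel": [3,0,-125],"delta_rot": [0,0,0]}
    - {"claw": 0.6,"travel": [3,0,-145],"delta_rot": [0,0,0]}
    - {"claw": 0.6,"travel": [3,0,-157],"delta_rot": [0,0,0]}
    - {"claw": 0.6,"travel": [3,0,-162],"delta_rot": [0,0,0]}
    - {"claw": 0.6,"travel": [3,0,-162],"delta_rot": [0,0,0]}
    - {"claw": 0.4,"travel": [3,0,-162],"delta_rot": [0,0,0]}

```text
t: 3.2
eef_pos: [0.5867, 0.1292, 0.1634]
eef_rot: [179.9, 0.0, 115.6]
ft_force: [0.6, 0.8, 0.2]
grip_width: 0.0381
```

Emit:
play_rows:
  force: 40
  rows:
    - {"claw": 0.1,"travel": [0,0,0],"delta_rot": [0,0,0]}
    - {"claw": 0.0,"travel": [0,0,0],"delta_rot": [0,0,0]}
    - {"claw": 0.0,"travel": [0,0,0],"delta_rot": [0,0,0]}
    - {"claw": 0.0,"travel": [0,0,0],"delta_rot": [0,0,0]}
    - {"claw": 0.0,"travel": [0,0,0],"delta_rot": [0,0,0]}
    - {"claw": 0.0,"travel": [0,0,0],"delta_rot": [0,0,0]}
    - {"claw": 0.0,"travel": [0,0,0],"delta_rot": [0,0,0]}
    - {"claw": 0.0,"travel": [0,0,0],"delta_rot": [0,0,0]}
    - {"claw": 0.0,"travel": [0,0,0],"delta_rot": [0,0,0]}
    - {"claw": 0.0,"travel": [0,0,0],"delta_rot": [0,0,0]}

```text
t: 4.2
eef_pos: [0.5849, 0.1281, 0.1636]
eef_rot: [-179.9, -0.1, 115.5]
ft_force: [-10.5, -3.2, 10.4]
grip_width: 0.0152
```

Emit:
play_rows:
  rows:
    - {"claw": 0,"travel": [-2,0,0],"delta_rot": [0,0,-0.2]}
    - {"claw": 0,"travel": [-2,0,0],"delta_rot": [0,0,-0.6]}
    - {"claw": 0,"travel": [-2,0,0],"delta_rot": [0,0,-1.2]}
    - {"claw": 0,"travel": [-2,0,0],"delta_rot": [0,0,-1.9]}
    - {"claw": 0,"travel": [-2,0,0],"delta_rot": [0,0,-2.6]}
    - {"claw": 0,"travel": [-2,0,0],"delta_rot": [0,0,-3.3]}
    - {"claw": 0,"travel": [-2,0,0],"delta_rot": [0,0,-4.0]}
    - {"claw": 0,"travel": [-2,0,0],"delta_rot": [0,0,-4.7]}
    - {"claw": 0,"travel": [-2,0,0],"delta_rot": [0,0,-5.4]}
    - {"claw": 0,"travel": [-2,0,0],"delta_rot": [0,0,-6.0]}

```text
t: 5.2
eef_pos: [0.582, 0.1281, 0.1636]
eef_rot: [-179.8, 0.1, 67.3]
ft_force: [-18.4, -4.8, 17.0]
grip_width: 0.0154
```

Emit:
play_rows:
  rows:
    - {"claw": 0,"travel": [0,0,0],"delta_rot": [0,0,-0.6]}
    - {"claw": 0,"travel": [0,0,0],"delta_rot": [0,0,-1.3]}
    - {"claw": 0,"travel": [0,0,0],"delta_rot": [0,0,-2.0]}
    - {"claw": 0,"travel": [0,0,0],"delta_rot": [0,0,-2.7]}
    - {"claw": 0,"travel": [0,0,0],"delta_rot": [0,0,-3.4]}
    - {"claw": 0,"travel": [0,0,0],"delta_rot": [0,0,-4.1]}
    - {"claw": 0,"travel": [0,0,0],"delta_rot": [0,0,-4.8]}
    - {"claw": 0,"travel": [0,0,0],"delta_rot": [0,0,-5.5]}
    - {"claw": 0,"travel": [0,0,0],"delta_rot": [0,0,-6.1]}
    - {"claw": 0,"travel": [0,0,0],"delta_rot": [0,0,-6.37]}

```text
t: 6.2
eef_pos: [0.58, 0.1304, 0.1635]
eef_rot: [-179.7, 0.4, 16.5]
ft_force: [-29.3, 1.0, 24.3]
grip_width: 0.0152
```

```bash
python3 - <<'E'
from h import *
import pickle
s=telemetry.state(); c=cal('wrist'); im=cams.capture('wrist');t=cams.capture('top')
pickle.dump((s,c,im),open('w2.pkl','wb')); cv2.imwrite('pics/w2.png',im[:,:,::-1])
cv2.imwrite('pics/t2.png',cv2.resize(t[165:265,185:318,::-1],None,fx=6,fy=6,interpolation=cv2.INTER_CUBIC))
print(s)
E
```

```text
{'t': 6.2, 'joints': array([-49.36419479,  26.3075943 ,  45.78749778,  90.98391937,
       -19.81290675,  71.56610058, -73.56348551]), 'dq': array([ -2.80591084,   1.38045561,   4.21701404,   0.02415179,
        -2.29300873,   0.47302178, -17.18402034]), 'joint_torque': array([  4.57818925, -42.30027437,  13.46793294, -36.58960104,
         0.09954264,  -9.53379482,  -0.10860229]), 'eef_pos': array([0.57995205, 0.13039268, 0.16353942]), 'eef_rot': array([-179.68712331,    0.42382904,   16.48573307]), 'ft_force': array([-29.29601326,   0.95169058,  24.27582757]), 'torque': array([-0.01067768,  5.5998945 ,  0.05230064]), 'grip_width': 0.015198683955410481}
```

View pics/w2.png

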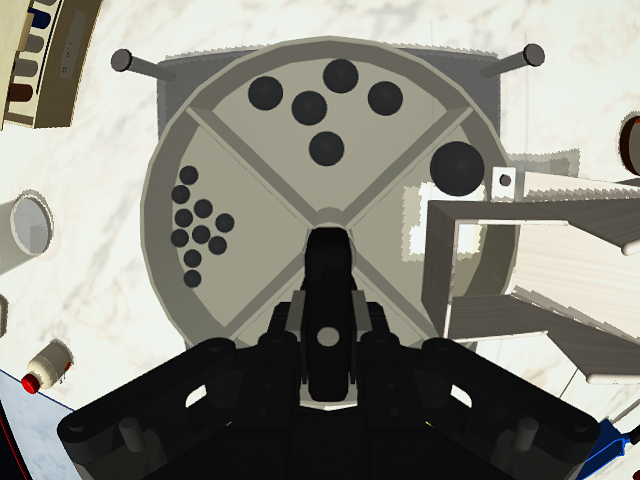

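View pics/t2.png

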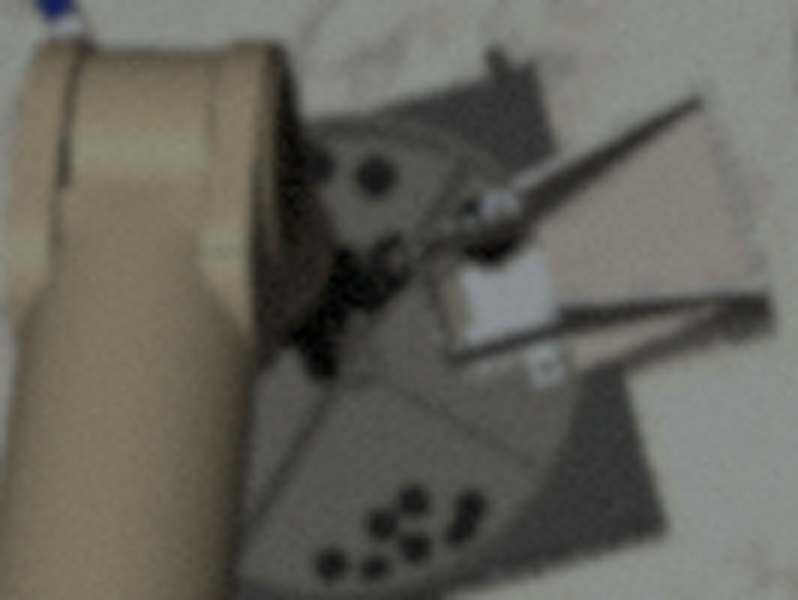

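Emit:
play_rows:
  rows:
    - {"claw": 0,"travel": [-1,0,0],"delta_rot": [0,0,0]}
    - {"claw": 0,"travel": [-2,0,0],"delta_rot": [0,0,0]}
    - {"claw": 0,"travel": [-3,0.5,0],"delta_rot": [0,0,0]}
    - {"claw": 0,"travel": [-4,1,0],"delta_rot": [0,0,0]}
    - {"claw": 0,"travel": [-5,1,0],"delta_rot": [0,0,0]}
    - {"claw": 0,"travel": [-5,1,0],"delta_rot": [0,0,0]}
    - {"claw": 0,"travel": [-5,1,0],"delta_rot": [0,0,0]}
    - {"claw": 0,"travel": [-5,1,0],"delta_rot": [0,0,0]}
    - {"claw": 0,"travel": [-5,1,0],"delta_rot": [0,0,0]}
    - {"claw": 0,"travel": [-5,1,0],"delta_rot": [0,0,0]}

```text
t: 7.3
eef_pos: [0.5799, 0.1304, 0.1636]
eef_rot: [-180.0, -0.1, 16.6]
ft_force: [-1.0, -0.3, 7.3]
grip_width: 0.0154
```

```bash
python3 - <<'E'
from h import *
import pickle
np.set_printoptions(precision=4,suppress=True)
s,c,im=pickle.load(open('w2.pkl','rb'))
s2=telemetry.state();print(s2['eef_pos'],s2['eef_rot'],s2['ft_force'],s2['torque'])
P=lambda u,v,z:onplane(c,u,v,z,True)
p=[P(122,60,.09),P(534,55,.09)];v=p[1]-p[0];print('pillars',p,np.degrees(np.arctan2(v[1],v[0])))
cv2.imwrite('pics/w2c.png',cv2.resize(im[30:360,120:560,::-1],None,fx=1.8,fy=1.8,interpolation=cv2.INTER_CUBIC))
E
```

```text
[0.5799 0.1304 0.1636] [-179.9669   -0.1402   16.5912] [-0.9695 -0.3162  7.3175] [0.087  0.4096 0.026 ]
pillars [array([0.6672, 0.288 , 0.09  ]), array([0.7411, 0.0475, 0.09  ])] -72.90557465410046
```

View pics/w2c.png

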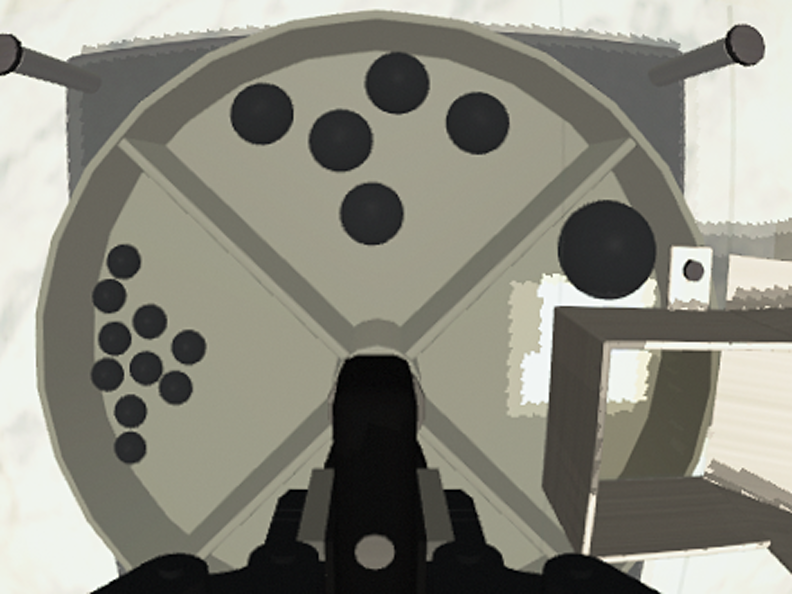

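```bash
python3 - <<'E'
from h import *
import pickle
s,c,im=pickle.load(open('w2.pkl','rb'))
A=np.array([.5834,.1313])
for z in (.07,):
  for q in [(188.3,108.9),(470,108.9),(468,110)]:
    v=onplane(c,*q,z,True)[:2]-A; print(q,np.linalg.norm(v),np.degrees(np.arctan2(v[1],v[0])))
E
```

```text
(188.3, 108.9) 0.12653096025591842 60.95983033396492
(470, 108.9) 0.12667974262221313 -28.11366265147978
(468, 110) 0.12512905629524756 -27.93537351913312
```

Emit:
play_rows:
  rows:
    - {"claw": 0,"travel": [0,0,0],"delta_rot": [0,0,0.06]}
    - {"claw": 0,"travel": [0,0,0],"delta_rot": [0,0,0.07]}
    - {"claw": 0,"travel": [0,0,0],"delta_rot": [0,0,0.07]}
    - {"claw": 0,"travel": [0,0,0],"delta_rot": [0,0,0.07]}
    - {"claw": 0.2,"travel": [0,0,0],"delta_rot": [0,0,0.07]}
    - {"claw": 0.4,"travel": [0,0,0],"delta_rot": [0,0,0.07]}
    - {"claw": 0.6,"travel": [0,0,0],"delta_rot": [0,0,0.07]}
    - {"claw": 0.6,"travel": [0,0,0],"delta_rot": [0,0,0.07]}
    - {"claw": 0.6,"travel": [0,0,5],"delta_rot": [0,0,0.07]}
    - {"claw": 0.6,"travel": [0,0,20],"delta_rot": [0,0,0.07]}

```text
t: 8.3
eef_pos: [0.5782, 0.13, 0.1817]
eef_rot: [180.0, 0.2, 17.2]
ft_force: [-0.8, -0.4, 0.5]
grip_width: 0.0513
```

Emit:
play_rows:
  rows:
    - {"claw": 0.6,"travel": [0,0,30],"delta_rot": [0,0,0]}
    - {"claw": 0.6,"travel": [0,0,65],"delta_rot": [0,0,0]}
    - {"claw": 0.6,"travel": [0,0,105],"delta_rot": [0,0,0]}
    - {"claw": 0.6,"travel": [0,-10,140],"delta_rot": [0,0,0]}
    - {"claw": 0.6,"travel": [0,-40,155],"delta_rot": [0,0,0.5]}
    - {"claw": 0.6,"travel": [0,-75,155],"delta_rot": [0,0,1]}
    - {"claw": 0.6,"travel": [0,-110,155],"delta_rot": [0,0,1.5]}
    - {"claw": 0.6,"travel": [0,-145,155],"delta_rot": [0,0,2]}
    - {"claw": 0.6,"travel": [0,-180,155],"delta_rot": [0,0,2.5]}
    - {"claw": 0.6,"travel": [0,-210,155],"delta_rot": [0,0,3]}

```text
t: 9.3
eef_pos: [0.5787, -0.0824, 0.3389]
eef_rot: [179.9, -0.1, 41.2]
ft_force: [1.2, -0.1, -0.6]
grip_width: 0.051
```

```bash
python3 - <<'E'
from h import *
import pickle
s=telemetry.state(); c=cal('wrist'); im=cams.capture('wrist');t=cams.capture('top')
pickle.dump((s,c,im,t),open('w3.pkl','wb')); cv2.imwrite('pics/w3.png',im[:,:,::-1])
cv2.imwrite('pics/t3.png',cv2.resize(t[165:265,185:318,::-1],None,fx=6,fy=6,interpolation=cv2.INTER_CUBIC))
print(s)
E
```

```text
{'t': 9.3, 'joints': array([-30.19388287,  19.31166904,  48.33369309,  76.22351427,
       -14.31809544,  90.54961208, -32.44333221]), 'dq': array([33.97086809,  5.18653036, -2.84385245, -5.87774877, -3.49979988,
        1.53286243, 69.92995493]), 'joint_torque': array([-3.79054204e+00, -4.84563160e+01,  9.66895312e+00, -3.60279071e+01,
        1.70620554e-01,  1.27329404e-02, -2.45296799e+00]), 'eef_pos': array([ 0.57869924, -0.08236445,  0.33893018]), 'eef_rot': array([ 1.79929470e+02, -6.17905779e-02,  4.12332556e+01]), 'ft_force': array([ 1.15605545, -0.07473756, -0.6427776 ]), 'torque': array([-0.00560262, -0.05604475,  0.01848424]), 'grip_width': 0.05104154485737416}
```

View pics/w3.png

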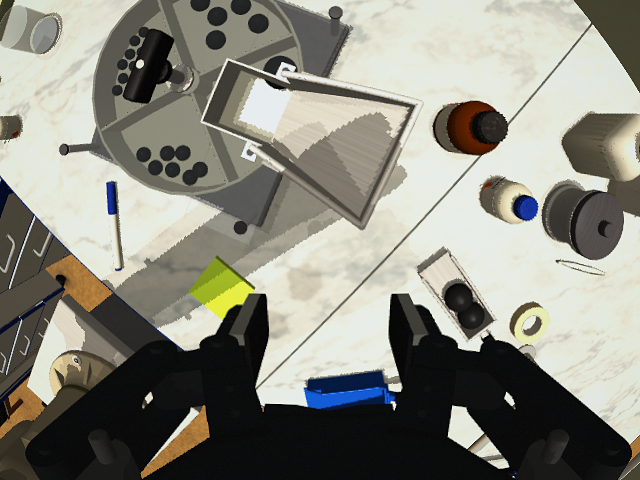

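View pics/t3.png

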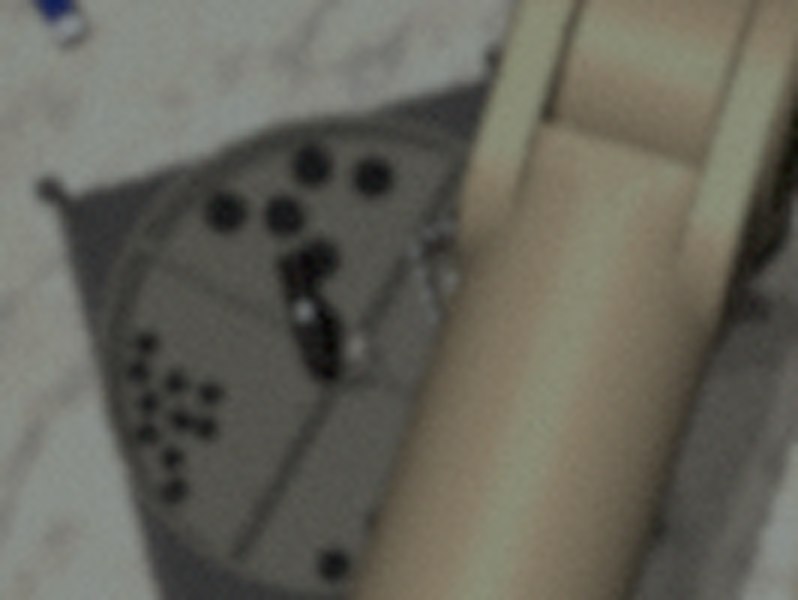

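Emit:
play_rows:
  rows:
    - {"claw": 0.6,"travel": [0,-30,0],"delta_rot": [0,0,0.6]}
    - {"claw": 0.6,"travel": [0,-65,0],"delta_rot": [0,0,1.2]}
    - {"claw": 0.6,"travel": [0,-105,0],"delta_rot": [0,0,1.9]}
    - {"claw": 0.6,"travel": [0,-145,0],"delta_rot": [0,0,2.6]}
    - {"claw": 0.6,"travel": [0,-185,-10],"delta_rot": [0,0,3.3]}
    - {"claw": 0.6,"travel": [0,-225,-30],"delta_rot": [0,0,4.0]}
    - {"claw": 0.6,"travel": [0,-260,-60],"delta_rot": [0,0,4.6]}
    - {"claw": 0.6,"travel": [0,-290,-90],"delta_rot": [0,0,4.9]}
    - {"claw": 0.6,"travel": [-3,-315,-115],"delta_rot": [0,0,5.0]}
    - {"claw": 0.6,"travel": [-5,-325,-125],"delta_rot": [0,0,5.0]}

```text
t: 10.4
eef_pos: [0.5722, -0.4068, 0.2099]
eef_rot: [-179.8, -0.0, 81.0]
ft_force: [-0.0, 0.7, 0.7]
grip_width: 0.0516
```

Emit:
play_rows:
  rows:
    - {"claw": 0.6,"travel": [0,0,0],"delta_rot": [0,0,0]}
    - {"claw": 0.6,"travel": [0,0,0],"delta_rot": [0,0,0]}
    - {"claw": 0.6,"travel": [0,0,0],"delta_rot": [0,0,0]}
    - {"claw": 0.6,"travel": [0,0,0],"delta_rot": [0,0,0]}
    - {"claw": 0.6,"travel": [0,0,0],"delta_rot": [0,0,0]}
    - {"claw": 0.6,"travel": [0,0,0],"delta_rot": [0,0,0]}
    - {"claw": 0.6,"travel": [0,0,0],"delta_rot": [0,0,0]}
    - {"claw": 0.6,"travel": [0,0,0],"delta_rot": [0,0,0]}
    - {"claw": 0.6,"travel": [0,0,0],"delta_rot": [0,0,0]}
    - {"claw": 0.6,"travel": [0,0,0],"delta_rot": [0,0,0]}

```text
t: 11.4
eef_pos: [0.574, -0.405, 0.2122]
eef_rot: [-180.0, -0.0, 81.1]
ft_force: [-0.2, 0.6, -0.2]
grip_width: 0.0515
```

```bash
python3 - <<'E'
from h import *
import pickle
s=telemetry.state(); c=cal('wrist'); im=cams.capture('wrist');t=cams.capture('top')
pickle.dump((s,c,im,t),open('w4.pkl','wb')); cv2.imwrite('pics/w4.png',im[:,:,::-1])
cv2.imwrite('pics/t4.png',cv2.resize(t[165:265,185:318,::-1],None,fx=6,fy=6,interpolation=cv2.INTER_CUBIC))
print(s)
E
```

```text
{'t': 11.4, 'joints': array([  9.55946377,  37.11498227,  40.21834228,  67.66335463,
       -23.11612797,  82.93774357,  37.70840219]), 'dq': array([ 0.02132469,  0.02429331,  0.03806213, -0.07120804,  0.07672659,
        0.02269903, -0.06251741]), 'joint_torque': array([-3.07500665e-02, -7.03811359e+01,  1.43941641e+01, -3.45422566e+01,
        1.68107223e-02,  5.55702150e-03, -8.35003884e-04]), 'eef_pos': array([ 0.57401671, -0.4049989 ,  0.21222305]), 'eef_rot': array([-1.79990965e+02, -5.50631203e-03,  8.11478147e+01]), 'ft_force': array([-0.18619767,  0.59616743, -0.20625828]), 'torque': array([-0.03713565, -0.01760031,  0.0150899 ]), 'grip_width': 0.05145491978466671}
```

View pics/w4.png

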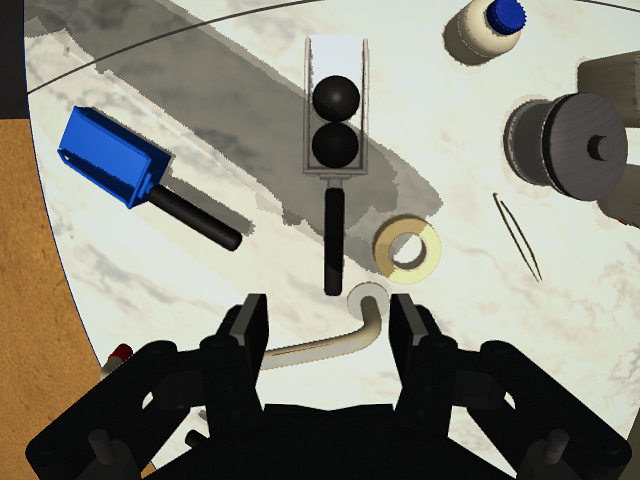

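View pics/t4.png

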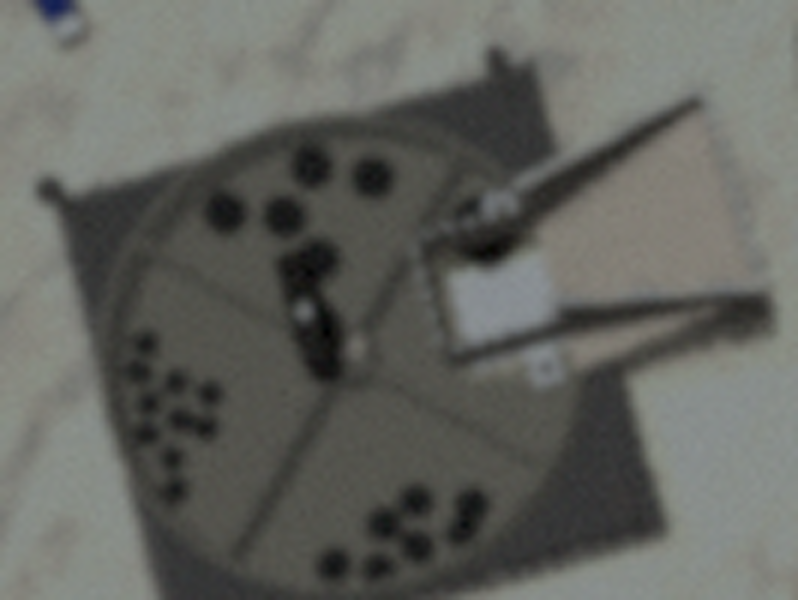

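```bash
python3 - <<'E'
from h import *
import pickle
np.set_printoptions(precision=4,suppress=True)
s,c,im,t=pickle.load(open('w4.pkl','rb'))
P=lambda u,v,z:onplane(c,u,v,z,True)
a,b=P(335,190,.054),P(333,294,.054)
print('handle',a,b,np.linalg.norm(a-b),np.degrees(np.arctan2(*(a-b)[1::-1])))
print('balls',P(336,98,.03),P(335,146,.03))
l=[P(305.5,40,.049),P(368,40,.049)];print('lip',l,(l[0]+l[1])/2, np.linalg.norm(l[0]-l[1]))
bk=[P(304,173,.042),P(367,174,.042)];print('back',bk,(bk[0]+bk[1])/2)
print('tape',P(407,249,.02),'stem',P(368,297,.0),'arm',P(375,285,.07))
# chute rim
s,c,im,t=pickle.load(open('w3.pkl','rb'))
for q in [(421,101),(363,227),(228,60),(203,122)]: print('rim',onplane(c,*q,.186,True))
E
```

```text
handle [ 0.5851 -0.3756  0.054 ] [ 0.57   -0.4636  0.054 ] 0.0892652826891001 80.30316529788897
balls [ 0.5978 -0.3011  0.03  ] [ 0.5907 -0.3416  0.03  ]
lip [array([ 0.5808, -0.2515,  0.049 ]), array([ 0.6298, -0.2587,  0.049 ])] [ 0.6053 -0.2551  0.049 ] 0.04954395908886905
back [array([ 0.5621, -0.3593,  0.042 ]), array([ 0.6131, -0.368 ,  0.042 ])] [ 0.5876 -0.3637  0.042 ]
tape [ 0.6432 -0.4446  0.02  ] stem [ 0.602  -0.4963  0.    ] arm [ 0.6056 -0.4542  0.07  ]
rim [ 0.7047 -0.0688  0.186 ]
rim [ 0.5995 -0.1022  0.186 ]
rim [0.6314 0.0664 0.186 ]
rim [0.5809 0.0499 0.186 ]
```

Emit:
play_rows:
  rows:
    - {"claw": 0.45,"travel": [2,-1,-15],"delta_rot": [0,0,-0.05]}
    - {"claw": 0.42,"travel": [4,-2,-45],"delta_rot": [0,0,-0.07]}
    - {"claw": 0.42,"travel": [6,-2,-80],"delta_rot": [0,0,-0.07]}
    - {"claw": 0.42,"travel": [6,-2,-110],"delta_rot": [0,0,-0.07]}
    - {"claw": 0.42,"travel": [6,-2,-135],"delta_rot": [0,0,-0.07]}
    - {"claw": 0.42,"travel": [6,-2,-155],"delta_rot": [0,0,-0.07]}
    - {"claw": 0.42,"travel": [6,-2,-168],"delta_rot": [0,0,-0.07]}
    - {"claw": 0.42,"travel": [6,-2,-176],"delta_rot": [0,0,-0.07]}
    - {"claw": 0.42,"travel": [6,-2,-178],"delta_rot": [0,0,-0.07]}
    - {"claw": 0.42,"travel": [6,-2,-178],"delta_rot": [0,0,-0.07]}

```text
t: 12.5
eef_pos: [0.5803, -0.4072, 0.0347]
eef_rot: [180.0, 0.0, 80.6]
ft_force: [0.6, -0.0, -0.9]
grip_width: 0.0361
```

```bash
python3 - <<'E'
from h import *
s=telemetry.state(); im=cams.capture('wrist')
cv2.imwrite('pics/w5.png',im[:,:,::-1])
print(s['eef_pos'],s['eef_rot'],s['ft_force'])
E
```

```text
[ 0.58031417 -0.40721898  0.03470655] [1.79969053e+02 1.97226659e-02 8.05919307e+01] [ 0.60840189 -0.0308068  -0.85601645]
```

View pics/w5.png

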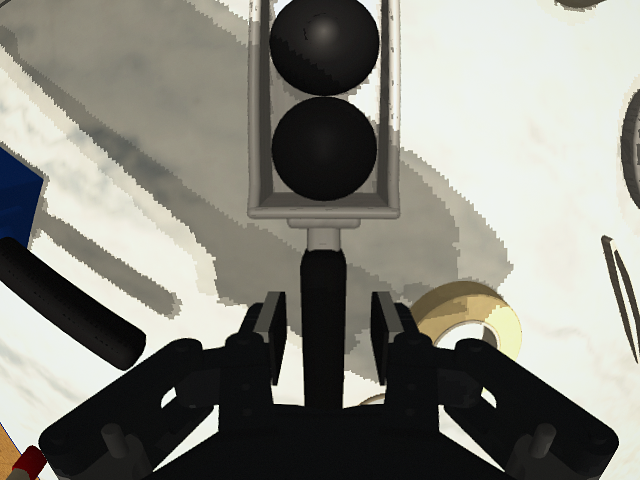

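Emit:
play_rows:
  force: 90
  rows:
    - {"claw": 0.3,"travel": [-1,0,0],"delta_rot": [0,0,0]}
    - {"claw": 0.2,"travel": [-1,0,0],"delta_rot": [0,0,0]}
    - {"claw": 0.1,"travel": [-1,0,0],"delta_rot": [0,0,0]}
    - {"claw": 0.0,"travel": [-1,0,0],"delta_rot": [0,0,0]}
    - {"claw": 0,"travel": [-1,0,0],"delta_rot": [0,0,0]}
    - {"claw": 0,"travel": [-1,0,0],"delta_rot": [0,0,0]}
    - {"claw": 0,"travel": [-1,0,0],"delta_rot": [0,0,0]}
    - {"claw": 0,"travel": [-1,0,0],"delta_rot": [0,0,0]}
    - {"claw": 0,"travel": [-1,0,0],"delta_rot": [0,0,0]}
    - {"claw": 0,"travel": [-1,0,0],"delta_rot": [0,0,0]}

```text
t: 13.55
eef_pos: [0.5792, -0.4075, 0.0353]
eef_rot: [179.9, 0.0, 80.6]
ft_force: [-1.4, 0.5, 5.7]
grip_width: 0.0144
```

Emit:
play_rows:
  rows:
    - {"claw": 0,"travel": [0,0,2],"delta_rot": [0,0,0]}
    - {"claw": 0,"travel": [0,0,5],"delta_rot": [0,0,0]}
    - {"claw": 0,"travel": [0,0,9],"delta_rot": [0,0,0]}
    - {"claw": 0,"travel": [0,0,15],"delta_rot": [0,0,0]}
    - {"claw": 0,"travel": [0,0,22],"delta_rot": [0,0,0]}
    - {"claw": 0,"travel": [0,0,30],"delta_rot": [0,0,0]}
    - {"claw": 0,"travel": [0,0,38],"delta_rot": [0,0,0]}
    - {"claw": 0,"travel": [0,0,45],"delta_rot": [0,0,0]}
    - {"claw": 0,"travel": [0,0,49],"delta_rot": [0,0,0]}
    - {"claw": 0,"travel": [0,0,50],"delta_rot": [0,0,0]}

```text
t: 14.55
eef_pos: [0.5793, -0.4072, 0.0851]
eef_rot: [179.9, 0.0, 80.6]
ft_force: [0.1, -0.6, -3.8]
grip_width: 0.015
```

```bash
python3 - <<'E'
from h import *
s=telemetry.state(); im=cams.capture('wrist')
cv2.imwrite('pics/w6.png',im[:,:,::-1])
im=cams.capture('side')
cv2.imwrite('pics/s6.png',cv2.resize(im[200:340,300:460,::-1],None,fx=4,fy=4))
print(s['eef_pos'],s['eef_rot'],s['ft_force'],s['torque'],s['grip_width'])
E
```

```text
[ 0.57933555 -0.40715619  0.08512455] [1.79947051e+02 1.76039630e-02 8.05964064e+01] [ 0.11454244 -0.61735425 -3.81379307] [-0.28261037  0.02555867  0.01278295] 0.015015225099199121
```

View pics/w6.png

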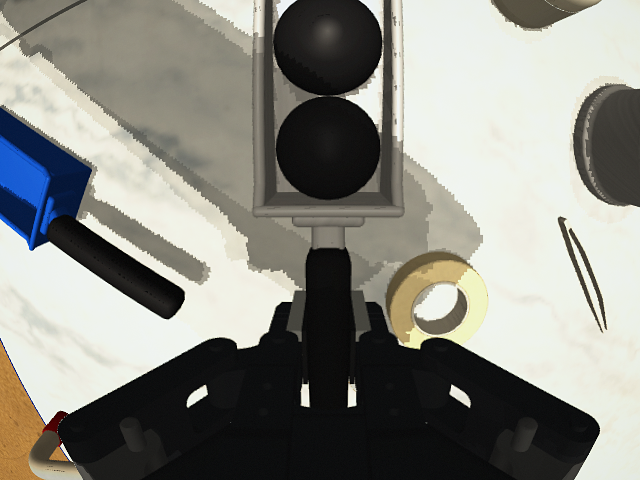

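View pics/s6.png

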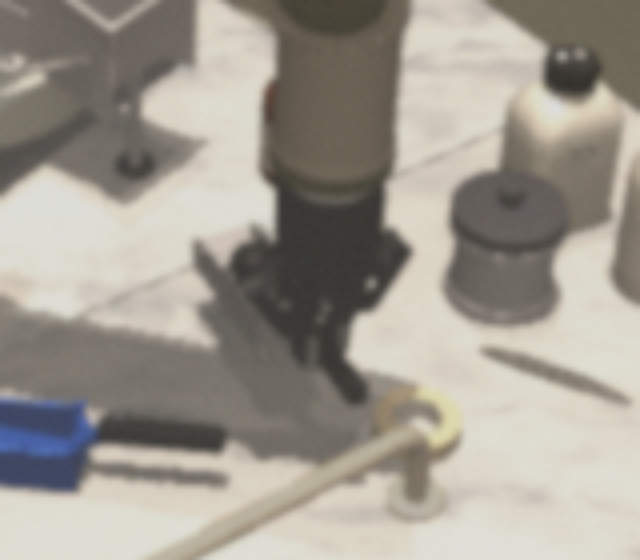

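Emit:
play_rows:
  rows:
    - {"claw": 0,"travel": [0,0,3],"delta_rot": [0,0,0]}
    - {"claw": 0,"travel": [0,0,10],"delta_rot": [0,0,0]}
    - {"claw": 0,"travel": [0,0,22],"delta_rot": [0,0,0]}
    - {"claw": 0,"travel": [0,0,38],"delta_rot": [0,0,0]}
    - {"claw": 0,"travel": [0,0,56],"delta_rot": [0,0,0]}
    - {"claw": 0,"travel": [0,0,76],"delta_rot": [0,0,0]}
    - {"claw": 0,"travel": [0,0,98],"delta_rot": [0,0,0]}
    - {"claw": 0,"travel": [0,0,120],"delta_rot": [0,0,0]}
    - {"claw": 0,"travel": [0,0,140],"delta_rot": [0,0,0]}
    - {"claw": 0,"travel": [0,0,154],"delta_rot": [0,0,0]}

```text
t: 15.65
eef_pos: [0.5793, -0.4075, 0.2418]
eef_rot: [179.8, 0.1, 80.6]
ft_force: [0.2, -0.2, -3.5]
grip_width: 0.0147
```

Emit:
play_rows:
  rows:
    - {"claw": 0,"travel": [1,2,3],"delta_rot": [0,0,0.03]}
    - {"claw": 0,"travel": [4,6,4],"delta_rot": [0,0,0.11]}
    - {"claw": 0,"travel": [8,14,5],"delta_rot": [0,0,0.25]}
    - {"claw": 0,"travel": [14,24,5],"delta_rot": [0,0,0.42]}
    - {"claw": 0,"travel": [21,36,5],"delta_rot": [0,0,0.63]}
    - {"claw": 0,"travel": [29,49,5],"delta_rot": [0,0,0.86]}
    - {"claw": 0,"travel": [37,64,5],"delta_rot": [0,0,1.11]}
    - {"claw": 0,"travel": [46,79,5],"delta_rot": [0,0,1.37]}
    - {"claw": 0,"travel": [55.5,95.5,5],"delta_rot": [0,0,1.655]}
    - {"claw": 0,"travel": [65,112,5],"delta_rot": [0,0,1.94]}

```text
t: 16.65
eef_pos: [0.645, -0.2932, 0.2433]
eef_rot: [180.0, -0.0, 96.3]
ft_force: [0.2, 0.3, -3.5]
grip_width: 0.0143
```

Emit:
play_rows:
  rows:
    - {"claw": 0,"travel": [9,15,0],"delta_rot": [0,0,0.26]}
    - {"claw": 0,"travel": [17,30,0],"delta_rot": [0,0,0.52]}
    - {"claw": 0,"travel": [25,43,0],"delta_rot": [0,0,0.745]}
    - {"claw": 0,"travel": [32,55,0],"delta_rot": [0,0,0.95]}
    - {"claw": 0,"travel": [38,65,0],"delta_rot": [0,0,1.13]}
    - {"claw": 0,"travel": [42,73,0],"delta_rot": [0,0,1.26]}
    - {"claw": 0,"travel": [45,77.5,0],"delta_rot": [0,0,1.34]}
    - {"claw": 0,"travel": [46,79,0],"delta_rot": [0,0,1.37]}
    - {"claw": 0,"travel": [46,79,0],"delta_rot": [0,0,1.37]}
    - {"claw": 0,"travel": [46,79,0],"delta_rot": [0,0,1.37]}

```text
t: 17.65
eef_pos: [0.6897, -0.2169, 0.2433]
eef_rot: [-180.0, 0.0, 107.0]
ft_force: [0.7, 0.1, -3.4]
grip_width: 0.0144
```

```bash
python3 - <<'E'
from h import *
import pickle
s=telemetry.state(); c=cal('wrist');im=cams.capture('wrist')
pickle.dump((s,c,im),open('w7.pkl','wb'))
cv2.imwrite('pics/w7.png',im[:,:,::-1])
print(s['eef_pos'],s['eef_rot'],s['ft_force'],s['torque'],s['joints'])
E
```

```text
[ 0.68969772 -0.21687332  0.24334582] [-1.79979977e+02  2.34160388e-02  1.06994712e+02] [ 0.70360698  0.145689   -3.39984974] [-0.29044172 -0.07191246  0.01817467] [ -2.89808892  37.93445715  33.78106627  59.84729107 -19.97868855
  87.3821127   42.86473117]
```

View pics/w7.png

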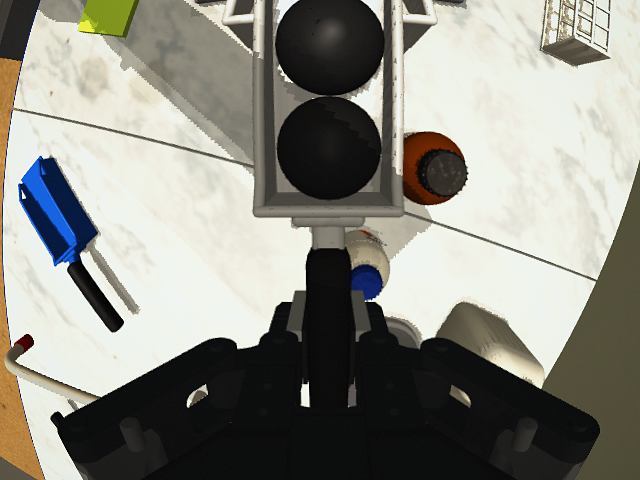

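Emit:
play_rows:
  rows:
    - {"claw": 0,"travel": [0,1,4],"delta_rot": [-0.24,-0.07,0]}
    - {"claw": 0,"travel": [-0.5,2,10],"delta_rot": [-0.6,-0.18,0]}
    - {"claw": 0,"travel": [-1,3.4,16],"delta_rot": [-0.96,-0.29,0]}
    - {"claw": 0,"travel": [-1.8,6,20],"delta_rot": [-1.37,-0.42,0]}
    - {"claw": 0,"travel": [-2.7,9,24],"delta_rot": [-1.79,-0.55,0]}
    - {"claw": 0,"travel": [-3.7,12,28.5],"delta_rot": [-2.15,-0.66,0]}
    - {"claw": 0,"travel": [-4.9,16,33.5],"delta_rot": [-2.51,-0.77,0]}
    - {"claw": 0,"travel": [-6.4,20.7,40.5],"delta_rot": [-2.99,-0.92,0]}
    - {"claw": 0,"travel": [-8.3,27,47],"delta_rot": [-3.47,-1.07,0]}
    - {"claw": 0,"travel": [-9.8,32,52],"delta_rot": [-3.82,-1.18,0]}

```text
t: 18.7
eef_pos: [0.6807, -0.1823, 0.2964]
eef_rot: [179.8, 32.1, 107.1]
ft_force: [0.2, 0.2, -2.1]
grip_width: 0.0148
```

```bash
python3 - <<'E'
from h import *
s=telemetry.state(); im=cams.capture('wrist')
cv2.imwrite('pics/w8.png',im[:,:,::-1])
im=cams.capture('side')
cv2.imwrite('pics/s8.png',cv2.resize(im[120:300,220:420,::-1],None,fx=3,fy=3))
print(s['eef_pos'],s['eef_rot'],s['ft_force'],s['torque'],s['joints'])
E
```

```text
[ 0.68065933 -0.18232261  0.29639547] [179.76874542  32.12826178 107.10079936] [ 0.21121409  0.18380882 -2.10052709] [ 0.66979699  0.19524449 -0.00605543] [-34.56858627  26.88591067  46.63792264  79.89832434  10.71935805
  67.41380263  20.63639613]
```

View pics/w8.png

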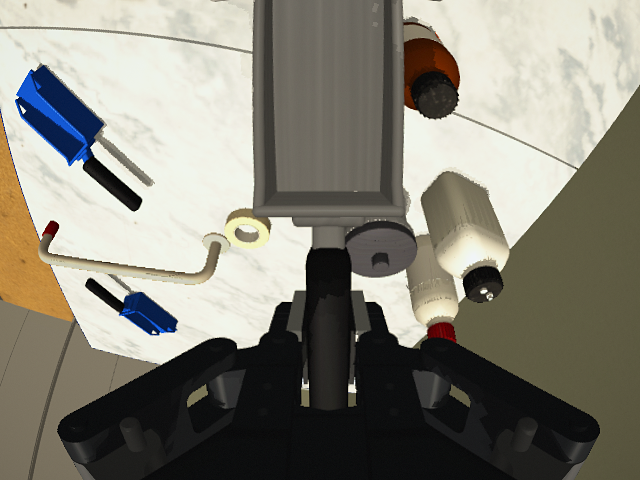

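View pics/s8.png

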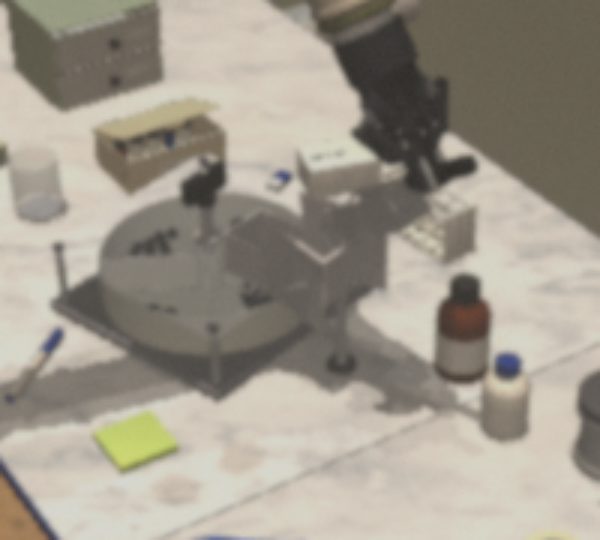

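Emit:
play_rows:
  rows:
    - {"claw": 0,"travel": [-1.5,5,4],"delta_rot": [-0.3,-0.1,0]}
    - {"claw": 0,"travel": [-3,10,8],"delta_rot": [-0.6,-0.19,0]}
    - {"claw": 0,"travel": [-4.4,14,11.4],"delta_rot": [-0.96,-0.29,0]}
    - {"claw": 0,"travel": [-4.4,14,11.4],"delta_rot": [-0.96,-0.29,0]}
    - {"claw": 0,"travel": [-4.4,14,11.4],"delta_rot": [-0.96,-0.29,0]}
    - {"claw": 0,"travel": [-4,12,20],"delta_rot": [-0.7,-0.22,0]}
    - {"claw": 0,"travel": [-2,6,25],"delta_rot": [0,0,0]}
    - {"claw": 0,"travel": [0,0,28],"delta_rot": [0.8,0.25,0]}
    - {"claw": 0,"travel": [2,-6,28],"delta_rot": [1.6,0.49,0]}
    - {"claw": 0,"travel": [4,-14,25],"delta_rot": [2.3,0.71,0]}

```text
t: 19.8
eef_pos: [0.6846, -0.2, 0.3229]
eef_rot: [179.7, 12.5, 107.0]
ft_force: [1.2, -0.7, -1.7]
grip_width: 0.0146
```

```bash
python3 - <<'E'
from h import *
s=telemetry.state(); 
im=cams.capture('side')
cv2.imwrite('pics/s9.png',cv2.resize(im[120:300,220:420,::-1],None,fx=3,fy=3))
t=cams.capture('top')
cv2.imwrite('pics/t9.png',cv2.resize(t[165:265,185:318,::-1],None,fx=6,fy=6,interpolation=cv2.INTER_CUBIC))
print(s['eef_pos'],s['eef_rot'],s['ft_force'],s['torque'],s['joints'])
E
```

```text
[ 0.68459898 -0.20004093  0.32291574] [179.69492851  12.49313527 107.01186163] [ 1.2449949  -0.71007216 -1.7088861 ] [ 0.14599588  0.02878576 -0.01473724] [-14.81301611  31.16235299  40.13297076  62.58838027  -9.71638594
  84.66407173  36.9245012 ]
```

View pics/t9.png

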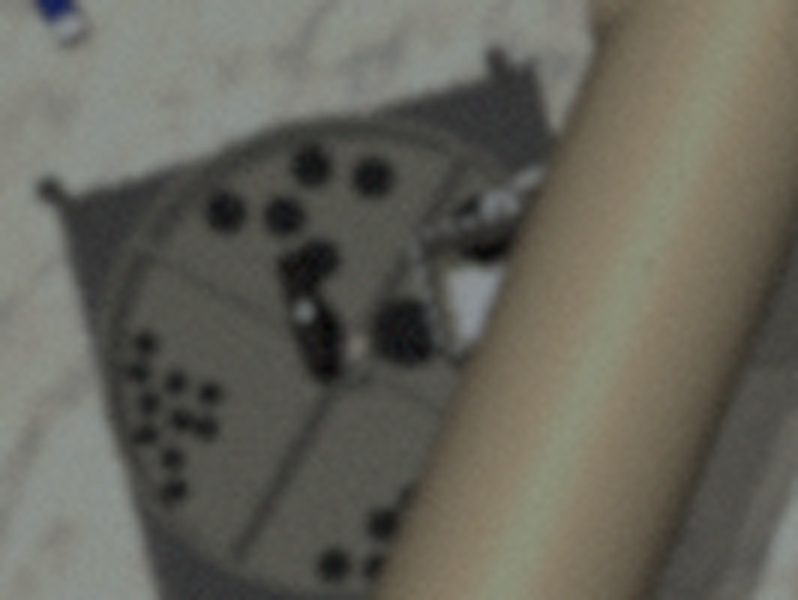

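View pics/s9.png

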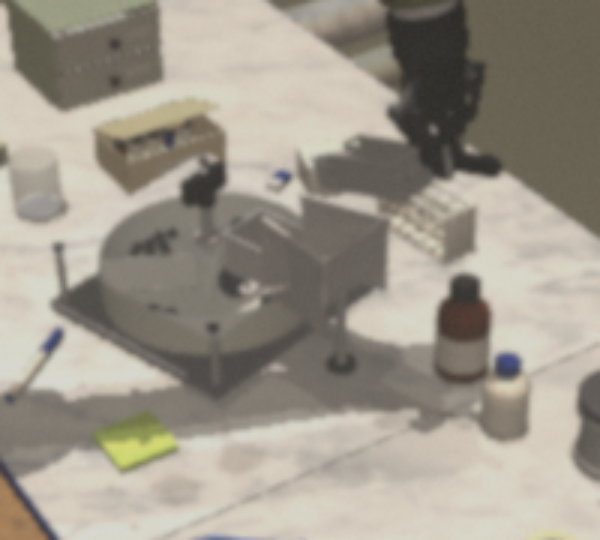

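Emit:
play_rows:
  rows:
    - {"claw": 0,"travel": [-2,-5,-5],"delta_rot": [0.2,0.06,0]}
    - {"claw": 0,"travel": [-6,-15,-10],"delta_rot": [0.5,0.15,0]}
    - {"claw": 0,"travel": [-12,-30,-15],"delta_rot": [0.9,0.28,0]}
    - {"claw": 0,"travel": [-20,-48,-20],"delta_rot": [1.2,0.37,0]}
    - {"claw": 0,"travel": [-30,-68,-25],"delta_rot": [1.4,0.43,0]}
    - {"claw": 0,"travel": [-42,-90,-30],"delta_rot": [1.49,0.46,0]}
    - {"claw": 0,"travel": [-53,-110,-35],"delta_rot": [1.49,0.46,0]}
    - {"claw": 0,"travel": [-62,-125,-40],"delta_rot": [1.49,0.46,0]}
    - {"claw": 0,"travel": [-67,-132,-40],"delta_rot": [1.49,0.46,0]}
    - {"claw": 0,"travel": [-68,-134,-40],"delta_rot": [1.49,0.46,0]}

```text
t: 20.9
eef_pos: [0.6156, -0.3331, 0.2807]
eef_rot: [180.0, 0.3, 107.0]
ft_force: [-0.1, 0.6, -1.2]
grip_width: 0.0146
```

```bash
python3 - <<'E'
from h import *
s=telemetry.state(); 
im=cams.capture('wrist')
cv2.imwrite('pics/w10.png',im[:,:,::-1])
t=cams.capture('top')
cv2.imwrite('pics/t10.png',cv2.resize(t[165:265,185:318,::-1],None,fx=6,fy=6,interpolation=cv2.INTER_CUBIC))
print(s['eef_pos'],s['eef_rot'],s['ft_force'],s['torque'],s['joints'])
R0=R.from_euler('xyz',s['eef_rot'],degrees=True);R1=R.from_euler('xyz',[180,0,80.6],degrees=True)
print(np.degrees((R1*R0.inv()).as_rotvec())/8)
E
```

```text
[ 0.61559838 -0.33307657  0.28074794] [179.96850871   0.26724444 106.98535602] [-0.11047188  0.59656682 -1.23178126] [-0.14971485 -0.02174193  0.04770476] [  5.31810719  34.56775826  37.16241847  61.16303292 -19.91341532
  89.82645797  54.25271555]
[ 0.03336607  0.00619201 -3.29817258]
```

View pics/t10.png

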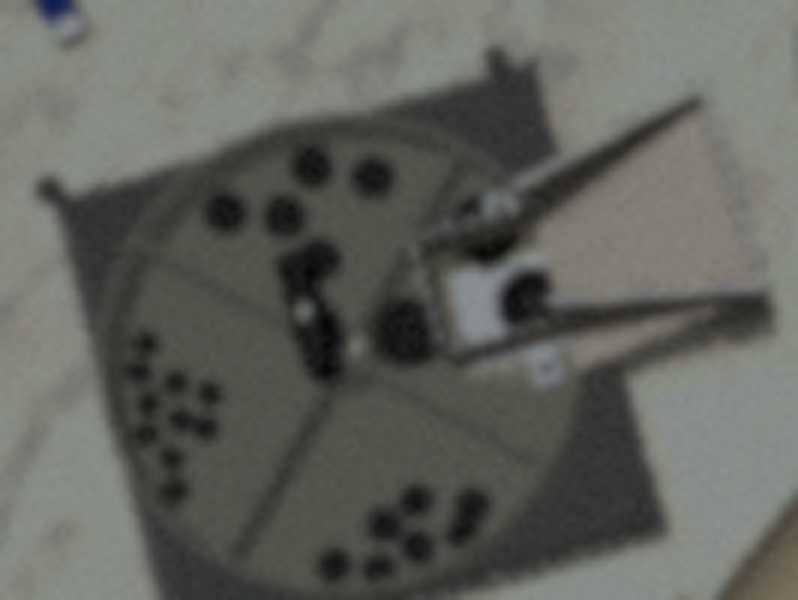

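View pics/w10.png

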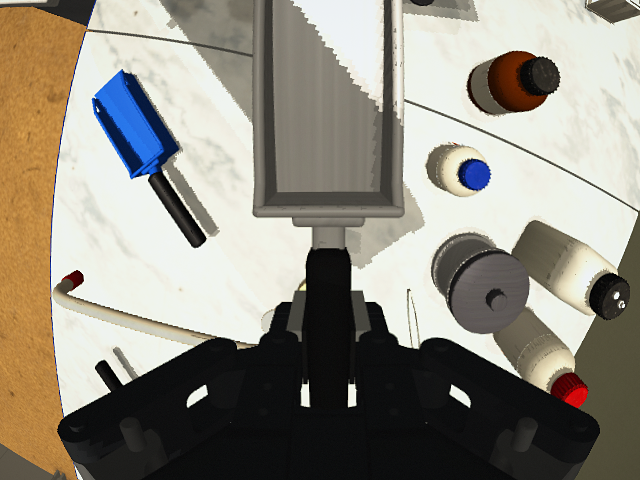

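Emit:
play_rows:
  rows:
    - {"claw": 0,"travel": [-2,-5,-5],"delta_rot": [0,0,-0.2]}
    - {"claw": 0,"travel": [-6,-13,-15],"delta_rot": [0.01,0,-0.6]}
    - {"claw": 0,"travel": [-12,-24,-30],"delta_rot": [0.02,0,-1.1]}
    - {"claw": 0,"travel": [-18,-37,-48],"delta_rot": [0.03,0,-1.7]}
    - {"claw": 0,"travel": [-24,-50,-68],"delta_rot": [0.03,0,-2.3]}
    - {"claw": 0,"travel": [-30,-62,-90],"delta_rot": [0.03,0,-2.8]}
    - {"claw": 0,"travel": [-34,-70,-112],"delta_rot": [0.03,0,-3.15]}
    - {"claw": 0,"travel": [-36,-74,-132],"delta_rot": [0.03,0,-3.3]}
    - {"claw": 0,"travel": [-36,-74,-150],"delta_rot": [0.03,0,-3.3]}
    - {"claw": 0,"travel": [-36,-74,-165],"delta_rot": [0.03,0,-3.3]}

```text
t: 22.0
eef_pos: [0.5807, -0.405, 0.1137]
eef_rot: [-180.0, -0.0, 80.7]
ft_force: [0.9, -0.1, -2.0]
grip_width: 0.0143
```

Emit:
play_rows:
  rows:
    - {"claw": 0,"travel": [0,0,-12],"delta_rot": [0,0,0]}
    - {"claw": 0,"travel": [0,0,-25],"delta_rot": [0,0,0]}
    - {"claw": 0,"travel": [0,0,-38],"delta_rot": [0,0,0]}
    - {"claw": 0,"travel": [0,0,-50],"delta_rot": [0,0,0]}
    - {"claw": 0,"travel": [0,0,-60],"delta_rot": [0,0,0]}
    - {"claw": 0,"travel": [0,0,-67],"delta_rot": [0,0,0]}
    - {"claw": 0,"travel": [0,0,-71],"delta_rot": [0,0,0]}
    - {"claw": 0,"travel": [0,0,-74],"delta_rot": [0,0,0]}
    - {"claw": 0,"travel": [0,0,-76],"delta_rot": [0,0,0]}
    - {"claw": 0,"travel": [0,0,-76],"delta_rot": [0,0,0]}

```text
t: 23.0
eef_pos: [0.5804, -0.406, 0.0394]
eef_rot: [180.0, 0.0, 80.7]
ft_force: [0.4, -0.1, -2.0]
grip_width: 0.0141
```

```bash
python3 - <<'E'
from h import *
s=telemetry.state(); 
im=cams.capture('wrist')
cv2.imwrite('pics/w11.png',im[:,:,::-1])
t=cams.capture('side')
cv2.imwrite('pics/s11.png',cv2.resize(t[160:290,230:400,::-1],None,fx=4.5,fy=4.5,interpolation=cv2.INTER_CUBIC))
print(s['t'],s['eef_pos'],s['eef_rot'],s['ft_force'],s['torque'])
E
```

```text
23.0 [ 0.58036669 -0.40600496  0.03937813] [1.79967556e+02 1.62984605e-02 8.06751974e+01] [ 0.448102   -0.09563877 -2.04760136] [-0.16065637  0.03839494  0.03063985]
```

View pics/w11.png

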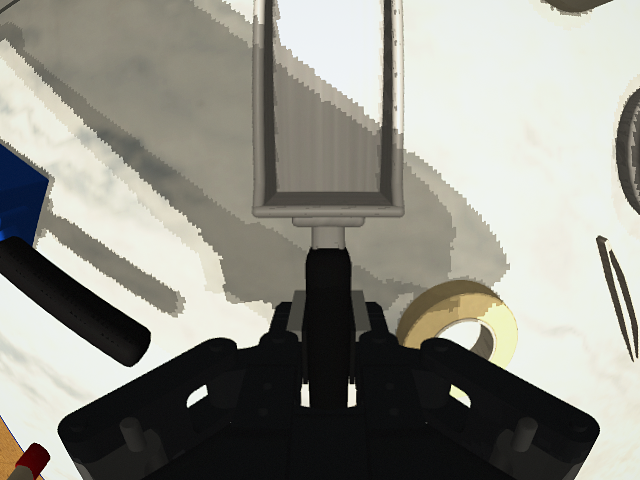

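View pics/s11.png

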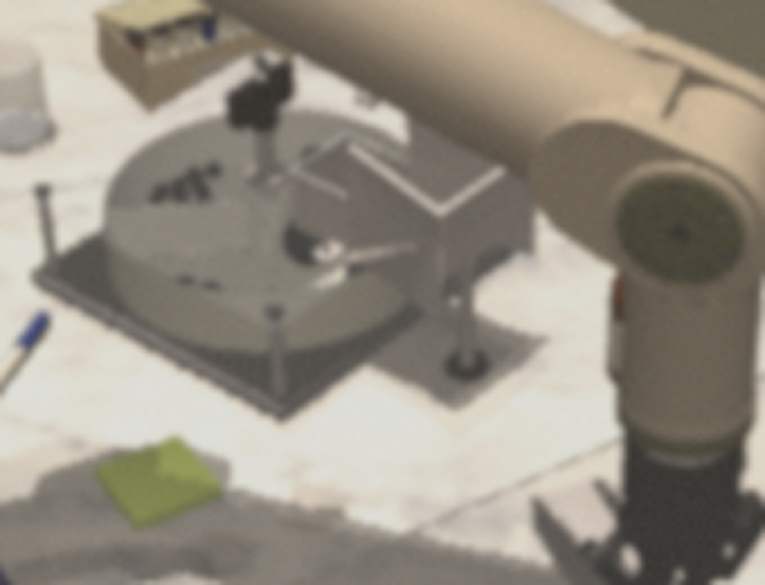

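Emit:
play_rows:
  rows:
    - {"claw": 0,"travel": [0,0,-1],"delta_rot": [0,0,0]}
    - {"claw": 0,"travel": [0,0,-2],"delta_rot": [0,0,0]}
    - {"claw": 0,"travel": [0,0,-3],"delta_rot": [0,0,0]}
    - {"claw": 0,"travel": [0,0,-3.5],"delta_rot": [0,0,0]}
    - {"claw": 0,"travel": [0,0,-4],"delta_rot": [0,0,0]}
    - {"claw": 0,"travel": [0,0,-4],"delta_rot": [0,0,0]}
    - {"claw": 0,"travel": [0,0,-4],"delta_rot": [0,0,0]}
    - {"claw": 0,"travel": [0,0,-4],"delta_rot": [0,0,0]}
    - {"claw": 0,"travel": [0,0,-4],"delta_rot": [0,0,0]}
    - {"claw": 0,"travel": [0,0,-4],"delta_rot": [0,0,0]}

```text
t: 24.1
eef_pos: [0.5803, -0.406, 0.0354]
eef_rot: [180.0, 0.0, 80.7]
ft_force: [-1.8, 0.6, 1.7]
grip_width: 0.0145
```

Emit:
play_rows:
  rows:
    - {"claw": 0.1,"travel": [0,0,0],"delta_rot": [0,0,0]}
    - {"claw": 0.25,"travel": [0,0,0],"delta_rot": [0,0,0]}
    - {"claw": 0.35,"travel": [0,0,0],"delta_rot": [0,0,0]}
    - {"claw": 0.42,"travel": [0,0,0],"delta_rot": [0,0,0]}
    - {"claw": 0.42,"travel": [0,0,0],"delta_rot": [0,0,0]}
    - {"claw": 0.42,"travel": [0,0,0],"delta_rot": [0,0,0]}
    - {"claw": 0.42,"travel": [0,0,0],"delta_rot": [0,0,0]}
    - {"claw": 0.42,"travel": [0,0,4],"delta_rot": [0,0,0]}
    - {"claw": 0.42,"travel": [0,0,12],"delta_rot": [0,0,0]}
    - {"claw": 0.42,"travel": [0,0,25],"delta_rot": [0,0,0]}

```text
t: 25.1
eef_pos: [0.58, -0.4057, 0.0605]
eef_rot: [-180.0, -0.0, 80.7]
ft_force: [0.3, -0.3, 0.9]
grip_width: 0.036
```

Emit:
play_rows:
  rows:
    - {"claw": 0.42,"travel": [0,0,20],"delta_rot": [0,0,0]}
    - {"claw": 0.42,"travel": [0,0,45],"delta_rot": [0,0,0]}
    - {"claw": 0.42,"travel": [0,0,75],"delta_rot": [0,0,0]}
    - {"claw": 0.42,"travel": [0,0,105],"delta_rot": [0,0,0]}
    - {"claw": 0.42,"travel": [0,0,135],"delta_rot": [0,0,0]}
    - {"claw": 0.42,"travel": [0,0,165],"delta_rot": [0,0,0]}
    - {"claw": 0.42,"travel": [0,0,185],"delta_rot": [0,0,0]}
    - {"claw": 0.42,"travel": [0,0,195],"delta_rot": [0,0,0]}
    - {"claw": 0.42,"travel": [0,0,200],"delta_rot": [0,0,0]}
    - {"claw": 0.42,"travel": [0,0,200],"delta_rot": [0,0,0]}

```text
t: 26.1
eef_pos: [0.5803, -0.406, 0.2605]
eef_rot: [180.0, 0.0, 80.7]
ft_force: [0.7, 0.1, -0.9]
grip_width: 0.0359
```

```bash
python3 - <<'E'
from h import *
s=telemetry.state(); 
im=cams.capture('wrist')
cv2.imwrite('pics/w12.png',im[:,:,::-1])
print(s['t'],s['eef_pos'],s['eef_rot'],s['ft_force'],s['torque'])
E
```

```text
26.1 [ 0.58025524 -0.40599581  0.2604932 ] [1.79964206e+02 1.69982535e-02 8.06697339e+01] [ 0.69501599  0.12832649 -0.86354853] [-0.03252286  0.03585552  0.03796399]
```

View pics/w12.png

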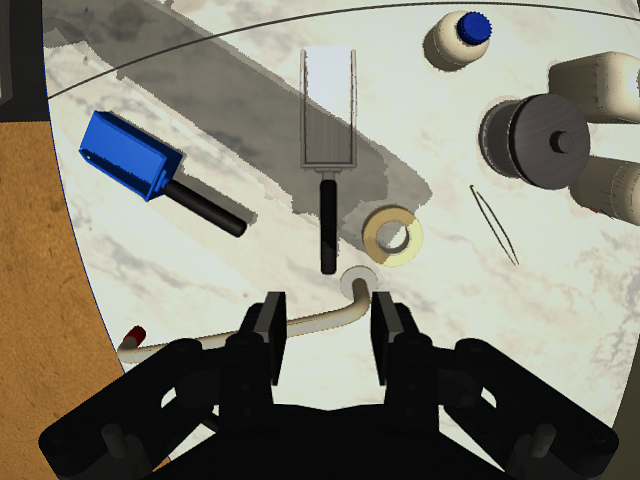

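Emit:
play_rows:
  rows:
    - {"claw": 0.42,"travel": [0,5,20],"delta_rot": [0,0,-0.2]}
    - {"claw": 0.42,"travel": [0,25,50],"delta_rot": [0,0,-0.6]}
    - {"claw": 0.42,"travel": [0,60,75],"delta_rot": [0,0,-1.2]}
    - {"claw": 0.42,"travel": [0,100,80],"delta_rot": [0,0,-1.8]}
    - {"claw": 0.42,"travel": [0,140,80],"delta_rot": [0,0,-2.4]}
    - {"claw": 0.42,"travel": [0,180,80],"delta_rot": [0,0,-3.0]}
    - {"claw": 0.42,"travel": [0,220,80],"delta_rot": [0,0,-3.6]}
    - {"claw": 0.42,"travel": [0,255,80],"delta_rot": [0,0,-4.2]}
    - {"claw": 0.42,"travel": [0,280,80],"delta_rot": [0,0,-4.7]}
    - {"claw": 0.42,"travel": [0,295,80],"delta_rot": [0,0,-5]}

```text
t: 27.15
eef_pos: [0.5803, -0.1073, 0.3387]
eef_rot: [-179.9, 0.1, 40.7]
ft_force: [0.9, -1.3, -0.8]
grip_width: 0.036
```

Emit:
play_rows:
  rows:
    - {"claw": 0.42,"travel": [0,5,0],"delta_rot": [0,0,0]}
    - {"claw": 0.42,"travel": [0,5,0],"delta_rot": [0,0,0]}
    - {"claw": 0.42,"travel": [0,5,0],"delta_rot": [0,0,0]}
    - {"claw": 0.42,"travel": [0,5,0],"delta_rot": [0,0,0]}
    - {"claw": 0.42,"travel": [0,5,0],"delta_rot": [0,0,0]}
    - {"claw": 0.42,"travel": [0,5,0],"delta_rot": [0,0,0]}
    - {"claw": 0.42,"travel": [0,5,0],"delta_rot": [0,0,0]}
    - {"claw": 0.42,"travel": [0,5,0],"delta_rot": [0,0,0]}
    - {"claw": 0.42,"travel": [0,5,0],"delta_rot": [0,0,0]}
    - {"claw": 0.42,"travel": [0,5,0],"delta_rot": [0,0,0]}

```text
t: 28.15
eef_pos: [0.5803, -0.1059, 0.3403]
eef_rot: [180.0, 0.0, 40.7]
ft_force: [-0.2, -0.7, 0.1]
grip_width: 0.0361
```

```bash
python3 - <<'E'
from h import *
import pickle
s=telemetry.state(); c=cal('wrist')
im=cams.capture('wrist');pickle.dump((s,c,im),open('w13.pkl','wb'))
cv2.imwrite('pics/w13.png',im[:,:,::-1])
cv2.imwrite('pics/s13.png',cv2.cvtColor(cams.capture('side'),cv2.COLOR_RGB2BGR))
print(s['t'],s['eef_pos'],s['eef_rot'],s['ft_force'],s['torque'])
E
```

```text
28.15 [ 0.58030362 -0.10590662  0.34030348] [1.79979881e+02 9.12387433e-03 4.06801159e+01] [-0.19738175 -0.69059115  0.10408686] [-0.03483214  0.03860374  0.00993467]
```

View pics/w13.png

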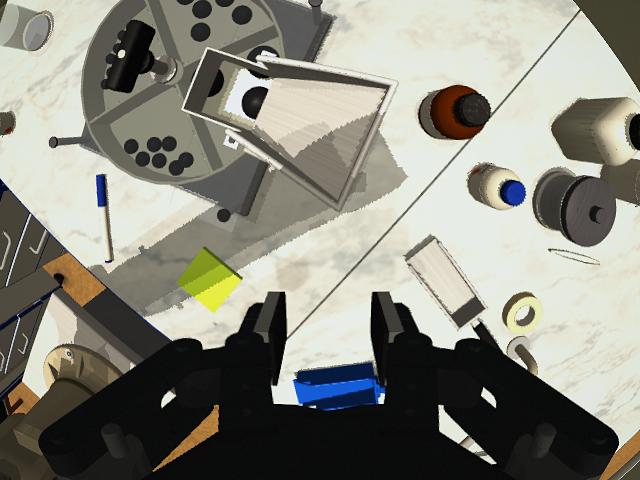

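View pics/s13.png

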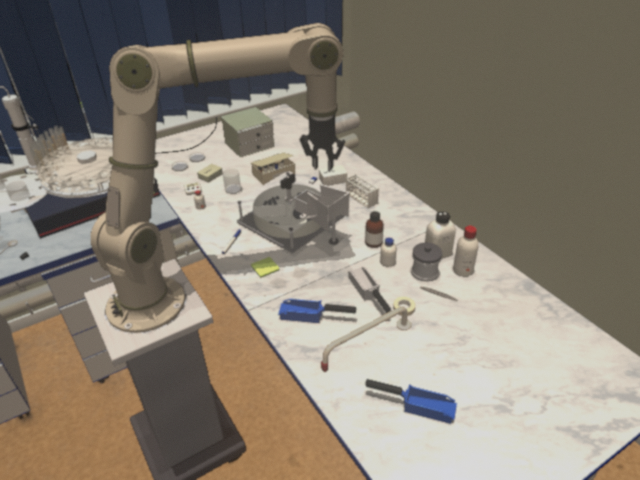

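```bash
python3 - <<'E'
from h import *
import pickle
s,c,im=pickle.load(open('w13.pkl','rb'))
A=np.array([.5834,.1313]);th=np.radians(17.1);e=np.array([[np.cos(th),np.sin(th)],[-np.sin(th),np.cos(th)]])
for q in [(256,102),(210,84),(264,58)]:
  for z in (.042,.11): print(q,z,(e@(onplane(c,*q,z,True)[:2]-A)).round(4))
cv2.imwrite('pics/w13c.png',cv2.resize(im[0:215,75:405,::-1],None,fx=2.4,fy=2.4,interpolation=cv2.INTER_CUBIC))
E
```

```text
(256, 102) 0.042 [ 0.0017 -0.103 ]
(256, 102) 0.11 [ 0.0003 -0.1179]
(210, 84) 0.042 [ 0.0028 -0.0413]
(210, 84) 0.11 [ 0.0013 -0.0659]
(264, 58) 0.042 [ 0.0538 -0.0904]
(264, 58) 0.11 [ 0.0442 -0.1073]
```

View pics/w13c.png

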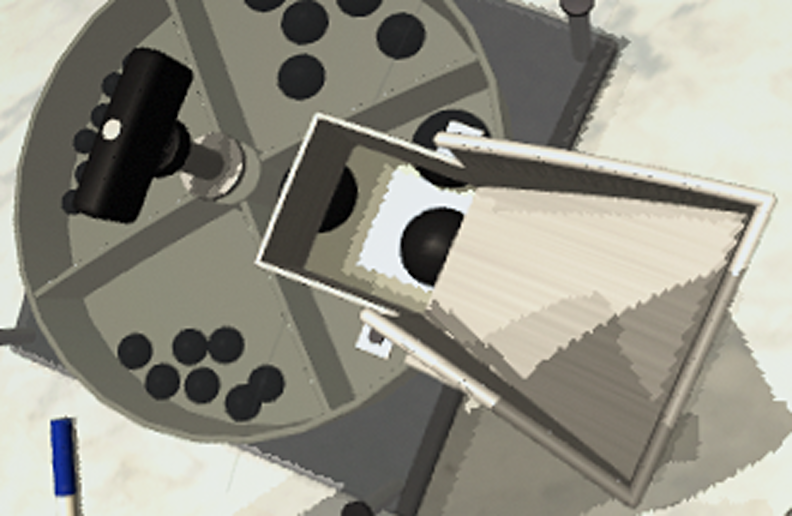

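```bash
python3 - <<'E'
from workcell import ctrl
print(ctrl.close_job())
E
```

```text
the job is handed in; nothing more can be done
None
```

I put both 40 mm balls into the big-ball compartment, laid the empty scoop back on the bench and handed the job in at about 28 s.

- **Drum:** I turned it about 98.5° clockwise by the knob. A first check showed it about 0.6° short, so I corrected that before letting go. Top views before and after the pour look unchanged. I did not measure its angle again after that correction.
- **Balls:** The last wrist picture shows three big balls in the compartment under the chute. The two new ones lie about 41 mm and 103 mm from the drum's axis, almost on the chute's centre line. The chute is clear, and the outer ball is partly hidden by the chute floor above it, so it lies below it.
- **Scoop:** It is back where it was picked up, the right way up, empty and released. The gripper is clear above, touching nothing.
- **Bystanders:** None appears to have moved in the last side view. I judged that by eye and did not measure it.

While turning the knob, the side force on the wrist rose to about 29 N, because I had gripped the bar about 3.5 mm off its middle. I eased this off before opening the jaws. The carousel's angle read about 1° differently in the top camera than from the pillars, and I used the pillar value.

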